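# Dock a rod temperature logger for read-out in the cheese store

## Task

Read out the ripening-room logger: take the steel rod logger from its white carrying rest and lay it in the V-groove of the read-out dock, nose towards the contact block but not yet touching. Slide it along the groove until its nose is solidly against the brass contact screw and press it there with about 6 N for a moment (the contact needs 3 N and suffers above 12 N), then swing the hold-down arm over and press it gently down until its shoe bears on the logger. Leave it so, still touching the contact and let go, and do not disturb the other things on the bench.

Things in the scene. Friction and masses are not known exactly. Their poses are not given: they have to be found in the camera images.
- logger_center (a point): Centre of the loose logger, a stainless rod 28 mm in diameter, 150 mm long, about 0.25 kg; on its axis, 75 mm from each end. x runs along the rod to the nose, a stepped-down black plug 18 mm in diameter, 12 mm long, with a flat end; the tail end is flat, full diameter, with a ribbed black cap. It starts lying level in the white rest, axis 39.8 mm above the bench; it may be rolled about its axis.
- logger_nose (a point): Centre of the flat end of the logger's nose, 75 mm from logger_center along the logger's x axis.
- rest: White carrying rest fixed to the bench: plate 110 x 44 x 10 mm with two V saddles, each 20 mm long and 33 mm wide, centred 42 mm either side of the middle along its x, tops 31 mm above the bench; 64 mm open between them. Origin: centre of its underside; x along the logger.
- dock: Read-out dock fixed to the bench: grey base 200 (x) x 74 x 12 mm; origin at the centre of its underside, x along the groove to the contact block. Aluminium V-bed from x = -100 (open end) to +45 mm, 34 mm wide; 90 degree groove, bottom 20 mm, top edges 32 mm above the bench. A seated logger has its axis 39.8 mm above the bench, top at 53.8; it slides at 1 to 5 N.
- contact_face (a point): Point on the contact block's flat face at the middle of the contact screw, 45 mm from the dock's origin along its x, 39.8 mm above the bench; axes as the dock's. A brass screw, 16 mm in diameter, is set to stand 1 to 12 mm proud of this face (how far is not measured: see or feel it) and is the rigid end stop for the nose; a 6 mm pin in it, 3 mm farther out, gives way at 0.2 to 0.5 N.
- contact: The contact block with its screw and pin (the end stop): grey, 48 (x) x 60 (y) mm, from 12 to 62 mm above the bench, flat face towards the groove, two steel hinge ears on top up to 86 mm above the bench. Origin in its face, 12 mm above the bench. The logger must press on its screw with 3 to 12 N; what the groove's friction takes comes on top of that.
- clamp_hinge (a point): Middle of the arm's hinge axis, 22 mm behind the contact block's face and 74 mm above the bench; the hinge axis is the dock's y.
- clamp (a joint): Angle of the hold-down arm: 0 = down, level over the groove and just touching a seated logger; pi/2 = straight up; 1.8 = leaning back (towards the dock's +x) on its stop. It starts near upright. A stiff hinge (about 0.06 Nm) holds it where it is left.
- clamp_knob (a point): Centre of the 18 mm black ball on the end of the steel arm (bar 13 mm wide, 6 mm thick), 80 mm from the hinge axis. Under the bar, 52 mm from the hinge, is a brass shoe 12 mm long that bears on the logger when down. The shoe must not press on the logger with more than 25 N.
- cheese: Bystander: small yellow cheese wheel, 120 mm in diameter, 58 mm high; origin at the centre of its underside.
- trier: Bystander: cheese trier, a steel half-tube 125 mm long with a 90 mm wooden cross handle, lying down, 18 mm high; origin near the handle.
- tub: Bystander: white jar 72 mm in diameter, 85 mm high; origin at the centre of its underside.
- brush: Bystander: small rind brush lying on the bench.
Things that resemble listed ones, but are neither listed nor needed, are in the scene too. There is more than one size of the dock; the one meant has the size given above.

How it is judged:
On the way, in this order (a step that is already met when the one before it is completed fails the run):
1. the logger lies in the V-groove, nose towards the contact block, within 70 mm of the block and not yet touching the contact (x of logger_nose in the frame of contact_face between -0.07 and 0 m and y of logger_center in the frame of contact_face between -0.003 and 0.003 m and z of logger_center in the frame of contact_face between -0.003 and 0.002 m and angle between the x axis of logger_center and the x axis of dock, either way round below 0.05 rad and contact force between logger and contact below 0.05 N), for 0.2 s.
2. the logger, lying in the groove, is pressed against the contact screw with at least 3 N for 0.3 s, the arm still up (contact force between logger and contact above 3 N and x of logger_nose in the frame of contact_face above -0.0145 m and y of logger_center in the frame of contact_face between -0.003 and 0.003 m and z of logger_center in the frame of contact_face between -0.003 and 0.002 m and angle between the x axis of logger_center and the x axis of dock, either way round below 0.05 rad and value of joint clamp above 0.3 rad), for 0.3 s.
3. the hold-down arm is pressed down on the logger with at least 1.5 N for 0.1 s (contact force between clamp and logger above 1.5 N and value of joint clamp below 0.05 rad), for 0.1 s.
At the end, for the whole second after the job is handed in: The logger lies at rest in the V-groove (axis within 3 mm of the groove's and 0.05 rad parallel), its nose still touching the contact (at least its sprung pin), and the hold-down arm is down on it (joint below 0.05 rad); the gripper touches nothing (x of logger_nose in the frame of contact_face above -0.0155 m and contact force between logger and contact above 0.05 N and y of logger_center in the frame of contact_face between -0.003 and 0.003 m and z of logger_center in the frame of contact_face between -0.003 and 0.002 m and angle between the x axis of logger_center and the x axis of dock, either way round below 0.05 rad and value of joint clamp below 0.05 rad and linear speed of logger below 0.01 m/s and contact force between the fingers and anything else below 0.1 N).
It fails at once if the logger presses the contact with more than 12 N (contact force between logger and contact above 12 N).
It fails at once if the arm's shoe presses the logger with more than 25 N (contact force between logger and clamp above 25 N).
It fails at once if a bystander is moved more than 30 mm (distance of any of cheese, trier, tub, brush from where it was at the start of the episode above 0.03 m).
It also fails if it takes over 72 s, if anything falls off the work surface, if the arm or the gripper's body presses on something with over 40 N, if the wrist force passes 120 N, or if a joint passes its speed limit or range.

## Robot

A 6-joint arm with a two-finger parallel gripper is mounted at the origin on the work surface. World frame = base frame: x ahead of the robot, y to its left, z up, the work surface at z = 0. Lengths are in m, angles in rad, forces in N, time in s.
With the tool pointing down it reaches from about 0.35 to 0.85 m from the base axis. Payload 8.1 kg.
Tool frame: the origin (TCP) lies on the centre line of the jaws, within the pads' length; the fingertips stand 14 mm ahead of it and the grasp point (between the pads) lies 5 mm behind it; z points along the fingers, y is the direction in which the jaws open and shut (so a half turn about z gives the same grasp; the last joint's range is limited). The gripper opens to 93 mm and grips with 3 to 60 N. Pads are 15 mm wide; open, the fingers measure 128 mm over their backs; the gripper's body (75 mm by 188 mm) begins 65 mm behind the grasp point.
Start: joints at [-1.352, 0.13, 1.488, -0, 1.523, -0.085], TCP at [0.18, -0.573, 0.233] pointing down, gripper open.
Joint ranges: [-2.96, 2.96], [-0.89, 2.26], [0.02, 2.5], [-1.34, 4.48], [0, 2.73], [-2.66, 2.66]. Speed limits (rad/s): [2.39, 2.39, 2.79, 3.14, 3.14, 3.14].

## Interface

Orientations are given as a rotation vector (axis times angle).
In Python, from plant import robot gives the robot as it stands.
- The arm moves only by the tool jog_arm, never from a script. Its argument "steps" is a list of rows, each a list of 7 numbers: the closure, from 0 (fully open) to 1 (shut), then the shift along the tool's x, y, z in m, then the turn, a rotation vector about the tool's x, y, z in rad. In form: [[jaw, tx, ty, tz, rx, ry, rz], ...]. A call has 1 to 5 rows; each row is the pose to reach, as a shift and turn from the pose measured when the call began, along the tool's axes at that moment; what a row does not reach only later rows make up. A row lasts 1/8 s, in which the tool goes at most 62.5 mm and 10.7 degrees, less where a joint would pass 70% of its speed; a pose out of reach is approached as far as the arm can. A call with a gripper value outside its range is refused whole. The fingers move at their own pace and stop on an object; "force" is the grip in N (left out, the last holds). Time passes only in rows, so rows that repeat a pose let the fingers close. It gives the time, the measured TCP pose, the force and the opening at its end, in the units of the state.
- robot.read_state(): the state, without advancing time (a new reading comes with each control period).
- robot.read_camera(name): name is "side" or "top" or "wrist"; returns a dict with "image" (384x512x3 uint8, red, green, blue), "mtx" (3x3 intrinsics, pixels), "extrinsics" (4x4, takes a point from camera to world coordinates); the wrist camera has in their place "tool_from_camera" (4x4, takes a point from camera to tool coordinates, whose origin is the TCP and whose axes are the flange's). Camera axes: x right, y down, z forward; pixel columns grow to the right and rows downward; lengths in m; the calibration is good to about 2 mm. The wrist camera is an equidistant fisheye: a pixel r from the principal point sees the ray r / f radians off the axis. A picture is of the moment at which its call begins: read the wrist's pose just before it. There is no depth.
- robot.close_job(): hands the job in, once; it reports no verdict.
The state is a dict: "t": time; "q": joint angles; "dq": joint speeds; "joint_torque": joint torques, N m; "tool_pos": TCP position; "orientation": TCP orientation; "force": force on the tool from outside, world axes, zero at the start; "wrist_torque": the same for the moment, N m; "opening": finger opening in m.
Only numpy, scipy, OpenCV 4.12 (cv2) and the standard library are available. Lean on these libraries where they do the work, as an engineer would, in place of code of your own. Each camera call takes 0.05 s, during which the arm holds its last target.

## Working session

There is one attempt and no reset: what is moved stays moved. The work goes in short steps, Python scripts to look and compute and a tool call to move; the robot and the scene stay as the last step left them, time stands still between calls to the robot, and variables do not carry over. Pictures are saved under pics/ and viewed, and the job is handed in when it is done.

Besides the shell and the picture viewer there is one more tool, called by a JSON object that holds its "op" and its "data". jog_arm: Moves the arm, as the interface text tells. Its arguments: {"type":"object","properties":{"steps":{"type":"array"},"force":{"type":"number"}},"required":["steps"]}

```bash
ls; mkdir -p pics; python3 - <<'E'
from plant import robot
import cv2, numpy as np
s=robot.read_state(); print(s)
for n in ["top","side","wrist"]:
    c=robot.read_camera(n); cv2.imwrite(f"pics/{n}0.png",c["image"][:,:,::-1])
    print(n,{k:np.round(v,4).tolist() for k,v in c.items() if k!="image"})
E
```

```text
pics
{'t': 0.0, 'q': array([-1.35238188e+00,  1.31151454e-01,  1.48927062e+00, -3.51136876e-05,
        1.52300640e+00, -8.53970659e-02]), 'dq': array([-0.00026251,  0.00077971, -0.00022987, -0.0008878 ,  0.00129763,
       -0.00161857]), 'joint_torque': array([ 1.98099051e-04, -5.59850049e+01, -4.91750872e+01,  7.66023318e-02,
        3.51210753e-02, -1.23903587e-04]), 'tool_pos': array([ 0.17938777, -0.57198408,  0.23159799]), 'orientation': array([-3.10360683e+00, -4.75118587e-01,  2.46475306e-04]), 'force': array([-0.2280274 ,  0.32498085, -0.16708166]), 'wrist_torque': array([ 0.07984803, -0.02272522,  0.02460977]), 'opening': 0.09298098397529904}
top {'mtx': [[414.5691, 0.0, 266.3731], [0.0, 414.5691, 191.4389], [0.0, 0.0, 1.0]], 'extrinsics': [[-0.0187, -0.9973, 0.071, 0.382], [-0.9998, 0.0182, -0.0089, -0.0116], [0.0076, -0.0711, -0.9974, 1.4582], [0.0, 0.0, 0.0, 1.0]]}
side {'mtx': [[358.0088, 0.0, 260.8927], [0.0, 358.0088, 198.5161], [0.0, 0.0, 1.0]], 'extrinsics': [[-0.9991, -0.025, 0.033, 0.4743], [-0.0411, 0.6981, -0.7148, 0.6576], [-0.0052, -0.7155, -0.6986, 0.7048], [0.0, 0.0, 0.0, 1.0]]}
wrist {'mtx': [[297.3186, 0.0, 255.9694], [0.0, 297.3186, 193.9342], [0.0, 0.0, 1.0]], 'tool_from_camera': [[0.0003, -0.9654, -0.2607, 0.0712], [1.0, 0.0005, -0.0005, 0.0006], [0.0006, -0.2607, 0.9654, -0.1526], [0.0, 0.0, 0.0, 1.0]]}
```

View pics/top0.png

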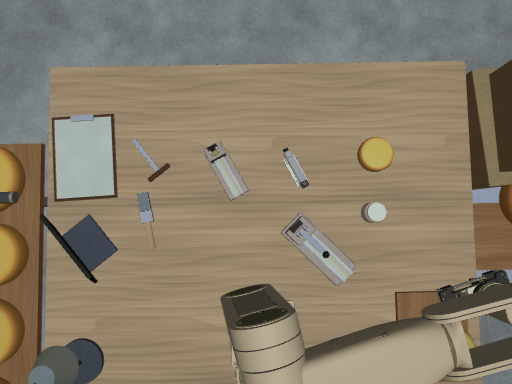

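View pics/side0.png

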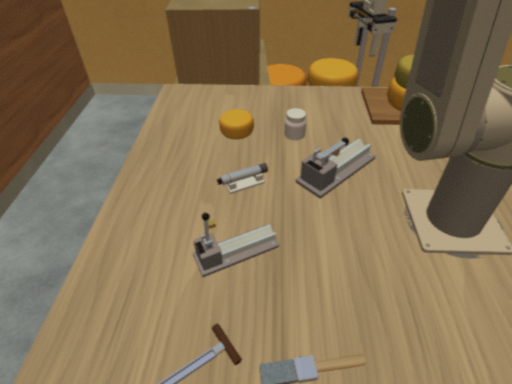

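View pics/wrist0.png

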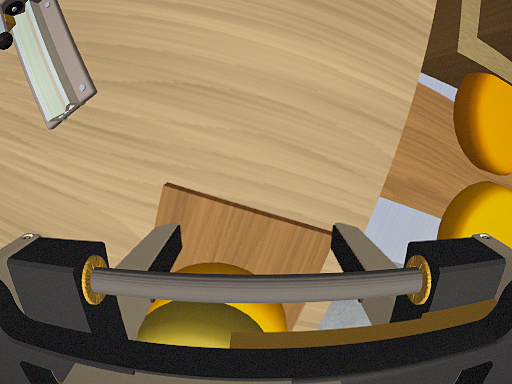

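```bash
cat > h.py <<'E'
import cv2, numpy as np
from scipy.spatial.transform import Rotation as R
def ray(c,uv):
    K=c["mtx"];E=c["extrinsics"]; d=E[:3,:3]@np.linalg.inv(K)@np.array([uv[0],uv[1],1.]); return E[:3,3],d
def onz(c,uv,z):
    o,d=ray(c,uv); return o+d*(z-o[2])/d[2]
def proj(c,p):
    E=c["extrinsics"]; q=E[:3,:3].T@(np.asarray(p)-E[:3,3]); q=c["mtx"]@q; return q[:2]/q[2]
def wpose(s,c):
    T=np.eye(4);T[:3,:3]=R.from_rotvec(s["orientation"]).as_matrix();T[:3,3]=s["tool_pos"]; return T@c["tool_from_camera"]
def wray(s,c,uv):
    K=c["mtx"];E=wpose(s,c); x=(np.array(uv,float)-K[:2,2]); r=np.hypot(*x); th=r/K[0,0]
    d=np.array([*(x/max(r,1e-9)*np.sin(th)),np.cos(th)]); return E[:3,3],E[:3,:3]@d
def wonz(s,c,uv,z):
    o,d=wray(s,c,uv); return o+d*(z-o[2])/d[2]
def wproj(s,c,p):
    E=wpose(s,c); q=E[:3,:3].T@(np.asarray(p)-E[:3,3]); th=np.arctan2(np.hypot(q[0],q[1]),q[2]); n=q[:2]/np.hypot(*q[:2])
    return c["mtx"][:2,2]+c["mtx"][0,0]*th*n
def tri(r1,r2):
    (a,d),(b,e)=r1,r2; A=np.stack([d,-e],1); t=np.linalg.lstsq(A,b-a,rcond=None)[0]; p=a+d*t[0];q=b+e*t[1]; return (p+q)/2,np.linalg.norm(p-q)
def crop(im,x0,y0,x1,y1,f,fn):
    cv2.imwrite(fn,cv2.resize(im[y0:y1,x0:x1,::-1],None,fx=f,fy=f,interpolation=cv2.INTER_CUBIC))
E
python3 - <<'E'
from h import *
a=cv2.imread("pics/top0.png")[:,:,::-1]; b=cv2.imread("pics/side0.png")[:,:,::-1]
crop(a,195,130,325,210,6,"pics/top0c.png")
crop(b,180,150,290,280,5,"pics/side0c.png")
E
```

```text
(no output)
```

View pics/top0c.png

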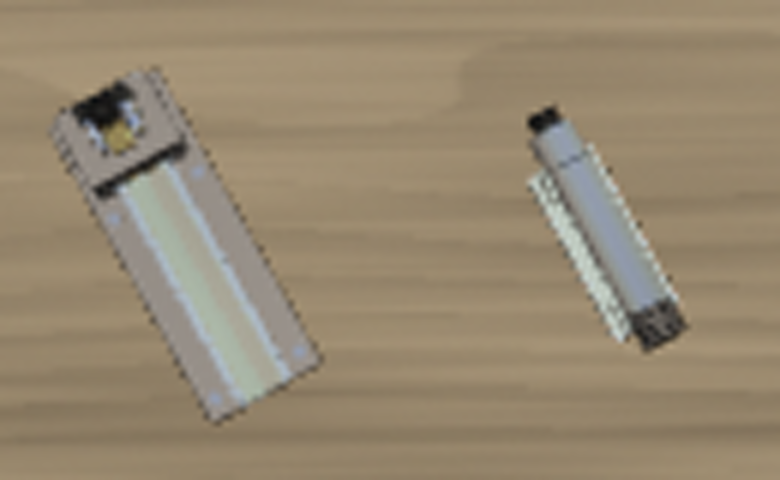

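View pics/side0c.png

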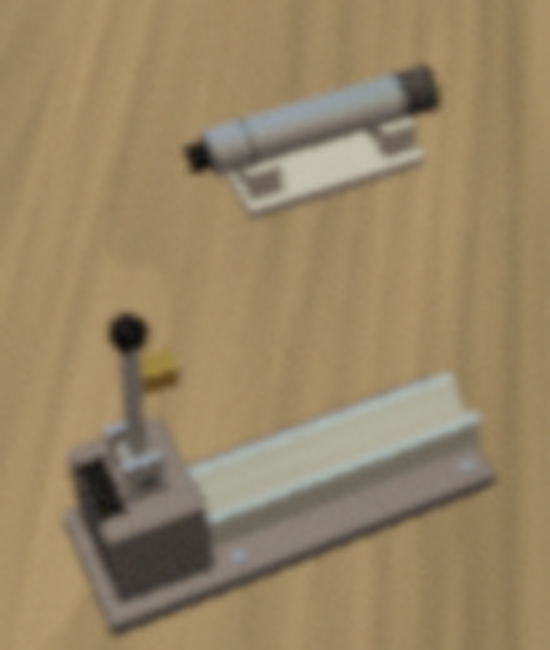

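Candidates for the dock in the top view: the smaller one at (226,172), arm up, and the larger one at (318,248), arm down. The logger lies at (296,168), with its small black nose plug at about (285,150) and its ribbed tail at (306,185). The trier at (150,160) and the brush at (146,215) don't resemble it. Next I'll measure dock size and poses.

```bash
python3 - <<'E'
from plant import robot
from h import *
c=robot.read_camera("top"); s=robot.read_camera("side")
T=lambda x,y:(x/6+195-.42,y/6+130-.42)
S=lambda x,y:(x/5+180-.4,y/5+150-.4)
p1=onz(c,T(213,422),.012);p2=onz(c,T(322,360),.012)
print("open end width",np.linalg.norm(p1-p2), (p1+p2)/2)
# block face top edge z=62
f1=onz(c,T(100,188),.062);f2=onz(c,T(186,142),.062);print("face edge",f1,f2,np.linalg.norm(f1-f2),(f1+f2)/2)
g=onz(c,T(262,390),.026);print('groove end',g)
d=(f1+f2)/2-(p1+p2)/2;print("open->face",np.linalg.norm(d[:2]),np.degrees(np.arctan2(d[1],d[0])), "(exp 145)")
n=onz(c,T(541,118),.0398);t=onz(c,T(668,335),.0398)
print("nose",n,"tail",t,np.linalg.norm(n-t),np.degrees(np.arctan2(*(n-t)[1::-1])))
for nm,a,b in [("nose",T(541,118),S(192,157)),("tail",T(668,335),S(427,88)),("groove end",T(262,390),S(463,405))]:
    print(nm,tri(ray(c,a),ray(s,b)))
# big dock
b1=onz(c,(355,265),.012);b2=onz(c,(338,284),.012);b3=onz(c,(298,213),.012);print("big",np.linalg.norm(b1-b2),np.linalg.norm(b1-b3))
E
```

```text
open end width 0.07289390304964263 [0.47504415 0.07069152 0.012     ]
face edge [0.58847362 0.16086069 0.062     ] [0.61385721 0.11199381 0.062     ] 0.05506631739691843 [0.60116541 0.13642725 0.062     ]
groove end [0.47476043 0.07309    0.026     ]
open->face 0.14222432458612672 27.528998595502348 (exp 145)
nose [ 0.62792166 -0.09052818  0.0398    ] tail [ 0.50118119 -0.16052851  0.0398    ] 0.14478671082042563 28.912412483594004
nose (array([ 0.62868543, -0.09060283,  0.03808692]), np.float64(0.0009210706349009747))
tail (array([ 0.50050708, -0.1610562 ,  0.03422324]), np.float64(0.002279632957580486))
groove end (array([0.47429961, 0.07331975, 0.02287576]), np.float64(0.0013271171920646667))
big 0.08809145918367882 0.26610826837293733
```

```bash
cat >> h.py <<'E'
def togo(s,p,yaw):
    M=R.from_rotvec(s["orientation"]); T=M.inv().apply(np.asarray(p)-s["tool_pos"])
    y=np.radians(yaw); D=R.from_matrix(np.array([[np.cos(y),np.sin(y),0],[np.sin(y),-np.cos(y),0],[0,0,-1.]]))
    r=(M.inv()*D).as_rotvec()
    print("t",np.round(s["t"],2),"pos",np.round(s["tool_pos"],4),"shift",np.round(T,4),"turn",np.round(r,4),"F",np.round(s["force"],2),"open",round(s["opening"],4))
E
python3 - <<'E'
from plant import robot
from h import *
togo(robot.read_state(),[.564,-.126,.23],28.5)
E
```

```text
t 0.25 pos [ 0.1794 -0.5723  0.2322] shift [ 0.5005 -0.3108  0.0025] turn [-9.000e-04 -1.000e-04 -1.936e-01] F [ 0.63 -0.55 -0.55] open 0.0928
```

{"op": "jog_arm", "data": {"steps": [[0, 0.05, -0.031, 0, 0, 0, -0.04], [0, 0.1, -0.062, 0, 0, 0, -0.08], [0, 0.15, -0.093, 0, 0, 0, -0.12], [0, 0.2, -0.124, 0, 0, 0, -0.16], [0, 0.25, -0.155, 0, 0, 0, -0.194]]}}

```text
t: 0.88
tool_pos: [0.3726, -0.348, 0.2324]
orientation: [-3.044, -0.775, -0.0]
force: [0.4, 0.1, 0.3]
opening: 0.0933
```

```bash
python3 - <<'E'
from plant import robot
from h import *
togo(robot.read_state(),[.564,-.126,.23],28.5)
E
```

```text
t 0.88 pos [ 0.3726 -0.348   0.2324] shift [ 0.2743 -0.1034  0.0025] turn [-0.0004 -0.0004  0.0013] F [0.43 0.13 0.28] open 0.0933
```

{"op": "jog_arm", "data": {"steps": [[0, 0.055, -0.021, 0, 0, 0, 0], [0, 0.11, -0.042, 0, 0, 0, 0], [0, 0.165, -0.063, 0, 0, 0, 0], [0, 0.22, -0.084, 0, 0, 0, 0], [0, 0.274, -0.103, 0, 0, 0, 0]]}}

```text
t: 1.5
tool_pos: [0.565, -0.1247, 0.2326]
orientation: [-3.044, -0.776, -0.001]
force: [0.4, -0.6, 0.5]
opening: 0.093
```

```bash
python3 - <<'E'
from plant import robot
from h import *
import time
s=robot.read_state();
c=robot.read_camera("wrist"); s=robot.read_state(); c=robot.read_camera("wrist")
cv2.imwrite("pics/w1.png",cv2.resize(c["image"][:,:,::-1],None,fx=1.5,fy=1.5))
np.savez("w1.npz",im=c["image"],pos=s["tool_pos"],ori=s["orientation"])
togo(s,[.564,-.126,.23],28.5)
E
```

```text
t 1.55 pos [ 0.5682 -0.1193  0.2322] shift [-0.0069  0.0038  0.0022] turn [-0.0022 -0.0039  0.0048] F [-3.04  3.15 -0.86] open 0.0931
```

View pics/w1.png

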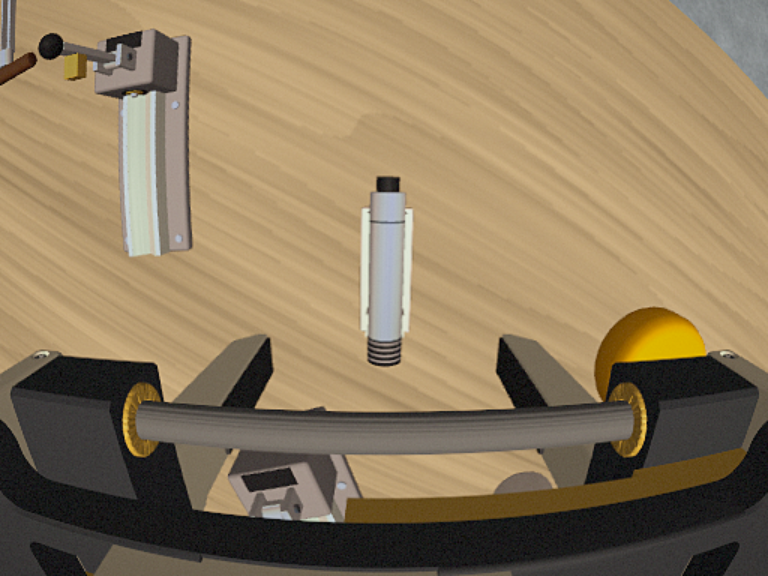

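```bash
python3 - <<'E'
from plant import robot
from h import *
for i in range(2): robot.read_camera("wrist")
s=robot.read_state(); c=robot.read_camera("wrist"); s2=robot.read_state()
print(s["tool_pos"],s2["tool_pos"])
np.savez("w1.npz",im=c["image"],pos=s["tool_pos"],ori=s["orientation"])
crop(c["image"],215,105,305,255,4,"pics/w2a.png")
crop(c["image"],0,10,140,180,4,"pics/w2b.png")
E
```

```text
[ 0.56412153 -0.12553116  0.23203983] [ 0.56364711 -0.1265134   0.23215745]
```

View pics/w2a.png

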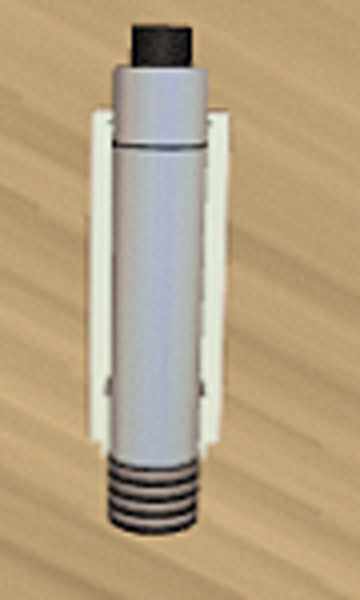

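View pics/w2b.png

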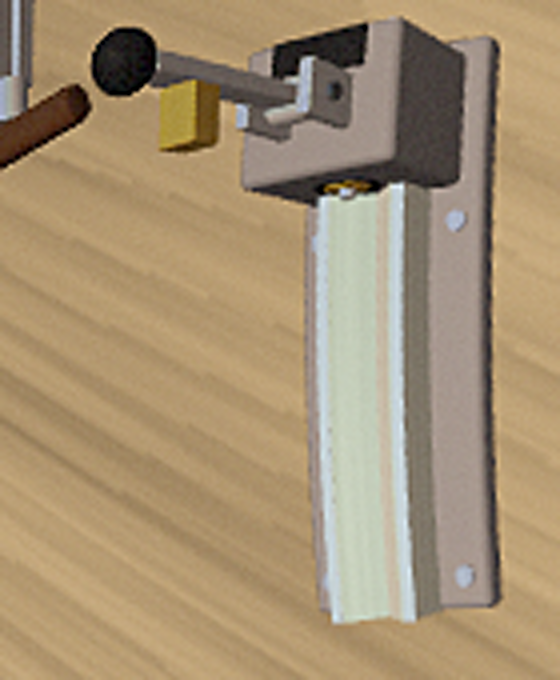

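```bash
python3 - <<'E'
from plant import robot
from h import *
z=np.load("w1.npz"); s=dict(tool_pos=z["pos"],orientation=z["ori"]); c=robot.read_camera("wrist")
A=lambda x,y:(x/4+215-.375,y/4+105-.375); B=lambda x,y:(x/4-.375,y/4+10-.375)
P=lambda uv,h:wonz(s,c,uv,h)
w=[P(A(112,80),.0398),P(A(209,80),.0398),P(A(110,450),.0398),P(A(202,450),.0398)]
a,b=(w[0]+w[1])/2,(w[2]+w[3])/2
print("widths",np.linalg.norm(w[0]-w[1]),np.linalg.norm(w[2]-w[3]),"yaw",np.degrees(np.arctan2(*(a-b)[1::-1])))
n=P(A(162,26),.0488);t=P(A(153,533),.0535);u=(a-b)/np.linalg.norm(a-b)
print("nose",n,"tail",t,"len",np.linalg.norm((n-t)[:2]),"centre",(n+t)/2,"axis at c",a+u*np.dot((n+t)/2-a,u))
e=[P(B(333,622),.032),P(B(415,618),.032),P(B(322,200),.032),P(B(403,186),.032)]
print("bed ends w",np.linalg.norm(e[0]-e[1]),np.linalg.norm(e[2]-e[3]))
o,f=(e[0]+e[1])/2,(e[2]+e[3])/2; print("open",o,"face",f,np.linalg.norm(o-f),"yaw",np.degrees(np.arctan2(*(f-o)[1::-1])))
print("face edge top z62",P(B(243,187),.062),P(B(391,188),.062))
# bolts/plate right edge
r=[P(B(497,605),.012),P(B(497,40),.012)]; print("plate edge",r,np.linalg.norm(r[0]-r[1]),np.degrees(np.arctan2(*(r[1]-r[0])[1::-1])))
# knob: wrist & top
k=wray(s,c,B(125,61)); 
sd=robot.read_camera("side"); from math import *
kk=tri(k,ray(sd,(128/5+180-.4,332/5+150-.4))); print("knob",kk)
E
```

```text
widths 0.027900664134325907 0.028305673090157947 yaw 27.979208008928225
nose [ 0.63032589 -0.08823082  0.0488    ] tail [ 0.49787875 -0.15766506  0.0535    ] len 0.14954383907747984 centre [ 0.56410232 -0.12294794  0.05115   ] axis at c [ 0.56416461 -0.12306518  0.0398    ]
bed ends w 0.03380374627924803 0.03252140446876491
open [0.47364609 0.07322321 0.032     ] face [0.59993725 0.14071428 0.032     ] 0.14319392488789728 yaw 28.120427140169127
face edge top z62 [0.5886132  0.16694989 0.062     ] [0.60718827 0.11153062 0.062     ]
plate edge [array([0.49269162, 0.03942611, 0.012     ]), array([0.6649194 , 0.13129935, 0.012     ])] 0.19520015238669408 28.077258311710832
knob (array([0.61536151, 0.15023063, 0.1534873 ]), np.float64(0.0003182560413202159))
```

```bash
python3 - <<'E'
from plant import robot
from h import *
togo(robot.read_state(),[.557,-.1268,.0487],28.0)
E
```

```text
t 1.85 pos [ 0.5633 -0.1275  0.2325] shift [-0.0052 -0.0036  0.1838] turn [-0.0003  0.0001  0.0088] F [-0.22  0.71 -0.48] open 0.093
```

{"op": "jog_arm", "data": {"steps": [[0, -0.003, -0.002, 0.045, 0, 0, 0.005], [0, -0.005, -0.0036, 0.09, 0, 0, 0.009], [0, -0.005, -0.0036, 0.13, 0, 0, 0.009], [0, -0.005, -0.0036, 0.16, 0, 0, 0.009], [0, -0.005, -0.0036, 0.17, 0, 0, 0.009]]}}

```text
t: 2.48
tool_pos: [0.555, -0.1274, 0.0604]
orientation: [-3.047, -0.756, 0.005]
force: [-0.0, 0.7, -0.3]
opening: 0.0928
```

```bash
python3 - <<'E'
from plant import robot
from h import *
for i in range(2): robot.read_camera("wrist")
s=robot.read_state();c=robot.read_camera("wrist")
cv2.imwrite("pics/w3.png",cv2.resize(c["image"][:,:,::-1],None,fx=1.5,fy=1.5))
togo(robot.read_state(),[.557,-.1268,.0487],28.0)
E
```

```text
t 2.62 pos [ 0.5572 -0.1275  0.0632] shift [ 0.0001 -0.0007  0.0145] turn [ 0.0001 -0.0003 -0.0012] F [ 0.61 -0.89 -0.56] open 0.093
```

View pics/w3.png

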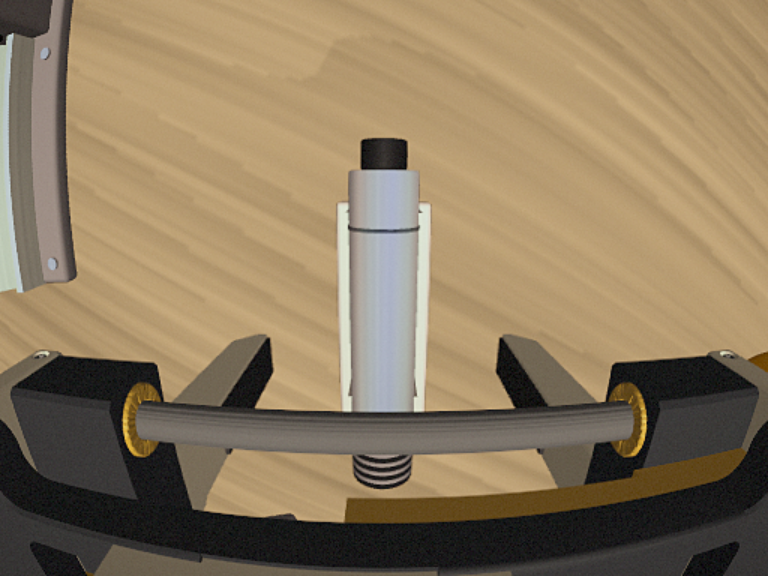

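The rod is centred between the jaws at pixel (384,310), nose plug at (384,155).

{"op": "jog_arm", "data": {"steps": [[0, 0, -0.0007, 0.008, 0, 0, 0], [0, 0, -0.0007, 0.0145, 0, 0, 0], [0, 0, -0.0007, 0.0145, 0, 0, 0], [0.5, 0, -0.0007, 0.0145, 0, 0, 0], [0.5, 0, -0.0007, 0.0145, 0, 0, 0]], "force": 20}}

```text
t: 3.25
tool_pos: [0.5571, -0.1269, 0.049]
orientation: [3.049, 0.758, 0.001]
force: [0.9, 0.2, -1.0]
opening: 0.0771
```

{"op": "jog_arm", "data": {"steps": [[1, 0, 0, 0, 0, 0, 0], [1, 0, 0, 0, 0, 0, 0], [1, 0, 0, 0, 0, 0, 0], [1, 0, 0, 0, 0, 0, 0], [1, 0, 0, 0, 0, 0, 0]], "force": 20}}

```text
t: 3.88
tool_pos: [0.5569, -0.1265, 0.0489]
orientation: [-3.048, -0.758, -0.0]
force: [-7.8, 15.7, 7.2]
opening: 0.0278
```

{"op": "jog_arm", "data": {"steps": [[1, 0, 0, 0, 0, 0, 0], [1, 0, 0, 0, 0, 0, 0], [1, 0, 0, -0.02, 0, 0, 0], [1, 0, 0, -0.06, 0, 0, 0], [1, 0, 0, -0.06, 0, 0, 0]], "force": 20}}

```text
t: 4.5
tool_pos: [0.56, -0.1277, 0.1141]
orientation: [3.045, 0.757, 0.011]
force: [-0.4, -0.4, -1.9]
opening: 0.0274
```

```bash
python3 - <<'E'
from plant import robot
from h import *
for i in range(2): robot.read_camera("wrist")
s=robot.read_state();c=robot.read_camera("wrist")
np.savez("w4.npz",im=c["image"],pos=s["tool_pos"],ori=s["orientation"])
cv2.imwrite("pics/w4.png",cv2.resize(c["image"][:,:,::-1],None,fx=1.5,fy=1.5))
togo(s,[.557,-.1268,.0487],28.0)
E
```

```text
t 4.6 pos [ 0.5573 -0.1268  0.1098] shift [-0.0004 -0.0002  0.0611] turn [ 0.0008 -0.0015 -0.0013] F [-0.64  0.22 -2.63] open 0.0274
```

View pics/w4.png

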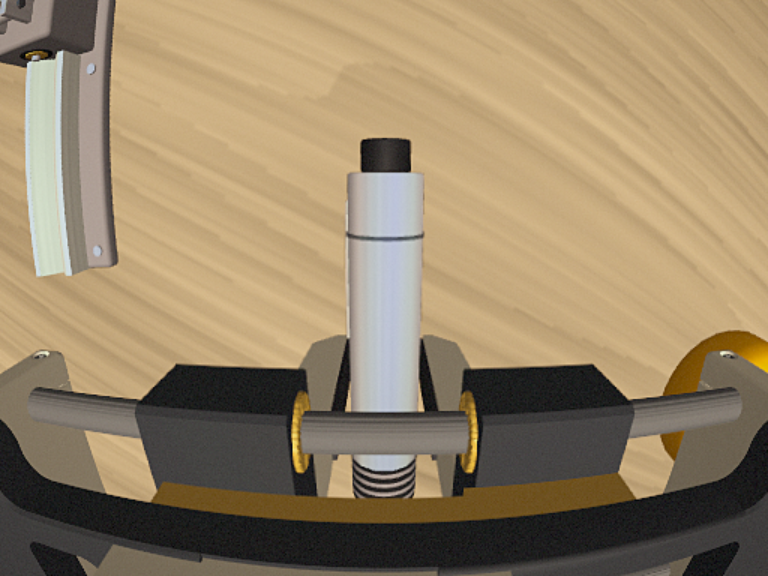

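```bash
python3 - <<'E'
from plant import robot
from h import *
z=np.load("w4.npz"); s=dict(tool_pos=z["pos"],orientation=z["ori"]); c=robot.read_camera("wrist")
M=R.from_rotvec(s["orientation"])
for tz in (-.004,0,.004): print("nose top edge pred",1.5*wproj(s,c,s["tool_pos"]+M.apply([.083,0,tz])))
# dock refined
crop(z["im"],0,0,90,190,4,"pics/w4c.png")
u=np.array([np.cos(np.radians(28.1)),np.sin(np.radians(28.1)),0])
f=np.array([.59994,.14071,0]); 
t=f-u*(.083+.035); t[2]=.0487; print("target tcp",t); t[2]=.11; s["t"]=0;s["force"]=np.zeros(3);s["opening"]=0; togo(s,t,28.1)
E
```

```text
nose top edge pred [382.70033655 137.65307865]
nose top edge pred [382.74549109 138.58406327]
nose top edge pred [382.78833625 139.46777978]
target tcp [0.49584903 0.0851306  0.0487    ]
t 0 pos [ 0.5573 -0.1268  0.1098] shift [ 0.0449 -0.2161 -0.0003] turn [ 0.0008 -0.0015 -0.0031] F [0. 0. 0.] open 0
```

View pics/w4c.png

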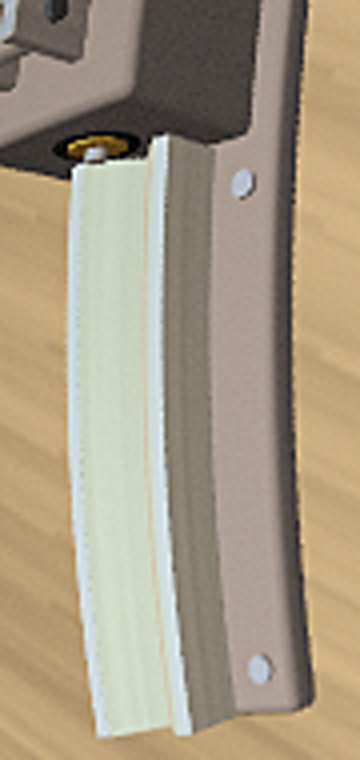

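{"op": "jog_arm", "data": {"steps": [[1, 0.01, -0.045, -0.003, 0, 0, 0], [1, 0.02, -0.09, -0.003, 0, 0, 0], [1, 0.03, -0.14, -0.003, 0, 0, -0.003], [1, 0.04, -0.19, -0.003, 0, 0, -0.003], [1, 0.04, -0.216, -0.003, 0, 0, -0.003]]}}

```text
t: 5.32
tool_pos: [0.4882, 0.0854, 0.1096]
orientation: [-3.044, -0.765, 0.006]
force: [0.7, 0.0, -2.0]
opening: 0.0273
```

```bash
cat > look.py <<'E'
import sys
from plant import robot
from h import *
n=sys.argv[1]
for i in range(3): robot.read_camera("wrist")
s=robot.read_state();c=robot.read_camera("wrist")
np.savez(n+".npz",im=c["image"],pos=s["tool_pos"],ori=s["orientation"])
cv2.imwrite(f"pics/{n}.png",cv2.resize(c["image"][:,:,::-1],None,fx=1.5,fy=1.5))
togo(s,[.49585,.08513,.0487],28.1)
E
python3 look.py w5
```

```text
t 5.48 pos [0.4888 0.0841 0.1098] shift [0.0069 0.0026 0.0611] turn [-0.0027  0.0031  0.0024] F [-0.59 -0.41 -2.56] open 0.0274
```

View pics/w5.png

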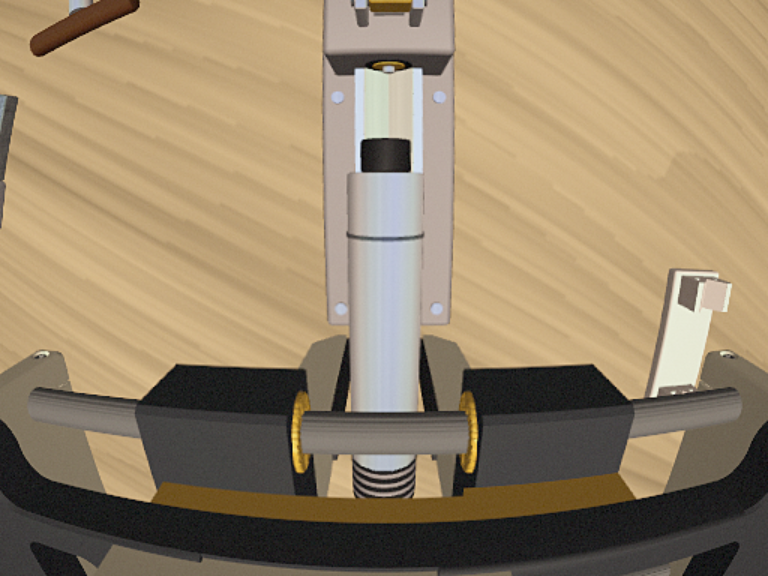

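```bash
python3 - <<'E'
from plant import robot
from h import *
z=np.load("w5.npz"); crop(z["im"],205,25,315,225,4,"pics/w5c.png")
E
```

```text
(no output)
```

View pics/w5c.png

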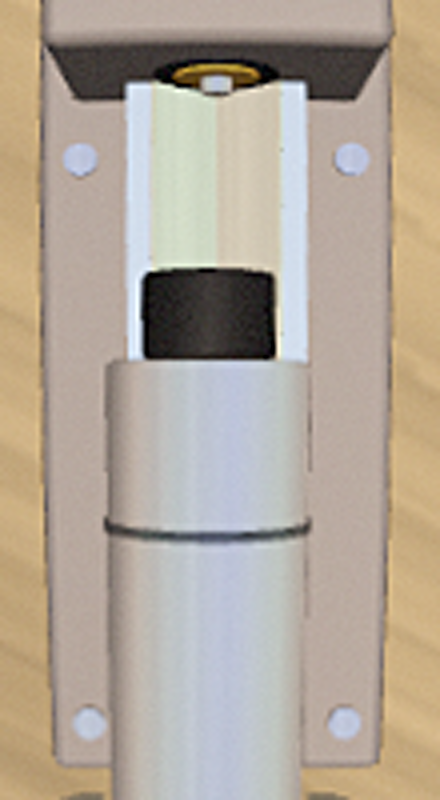

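```bash
python3 - <<'E'
from plant import robot
from h import *
z=np.load("w5.npz"); s=dict(tool_pos=z["pos"],orientation=z["ori"]); c=robot.read_camera("wrist")
C=lambda x,y:(x/4+205-.375,y/4+25-.375)
M=R.from_rotvec(s["orientation"])
L=lambda uv,h:(M.inv().apply(wonz(s,c,uv,h)-s["tool_pos"])*1000).round(1)
for nm,uv,h in [("b1",(80,158),.0125),("b2",(352,158),.0125),("b3",(90,722),.0125),("b4",(345,722),.0125),("edge l far",(126,90),.032),("edge r far",(307,90),.032),("edge l",(126,350),.032),("edge r",(307,350),.032),("pin",(217,85),.0398),("screw centre",(217,72),.0398),("face top l",(50,45),.062),("face top r",(388,45),.062),
 ("rod l",(106,530),.101),("rod r",(310,530),.101),("rod l2",(112,790),.101),("rod r2",(299,790),.101),("nose l",(142,330),.101),("nose r",(275,330),.101),("nose end",(209,268),.110)]:
    print(nm,L(C(*uv),h))
E
```

```text
b1 [115.1 -25.7  97.1]
b2 [115.2  30.7  96.9]
b3 [ -6.7 -25.1  97.4]
b4 [-6.6 31.2 97.3]
edge l far [125.2 -14.9  77.5]
edge r far [125.3  19.7  77.4]
edge l [ 73.8 -14.9  77.7]
edge r [73.9 19.8 77.6]
pin [124.2   2.5  69.7]
screw centre [126.7   2.5  69.6]
face top l [126.7 -25.7  47.5]
face top r [126.9  30.9  47.4]
rod l [ 48.4 -13.2   8.7]
rod r [48.4 14.7  8.7]
rod l2 [ 10.5 -13.1   8.9]
rod r2 [10.6 14.   8.8]
nose l [75.7 -8.1  8.6]
nose r [75.7  9.7  8.6]
nose end [83.4  0.9 -0.4]
```

{"op": "jog_arm", "data": {"steps": [[1, 0.008, 0.002, 0, -0.003, 0.003, 0], [1, 0.008, 0.002, 0.02, -0.003, 0.003, 0], [1, 0.008, 0.002, 0.035, -0.003, 0.003, 0], [1, 0.008, 0.002, 0.045, -0.003, 0.003, 0], [1, 0.008, 0.002, 0.05, -0.003, 0.003, 0]]}}

```text
t: 6.2
tool_pos: [0.4975, 0.0845, 0.0596]
orientation: [3.047, 0.762, -0.0]
force: [0.6, -0.4, -2.5]
opening: 0.0276
```

```bash
python3 look.py w6
```

```text
t 6.35 pos [0.4979 0.0847 0.0605] shift [-0.0016 -0.0013  0.0117] turn [ 0.0011 -0.0008  0.0001] F [ 0.24 -0.13 -2.28] open 0.0273
```

View pics/w6.png

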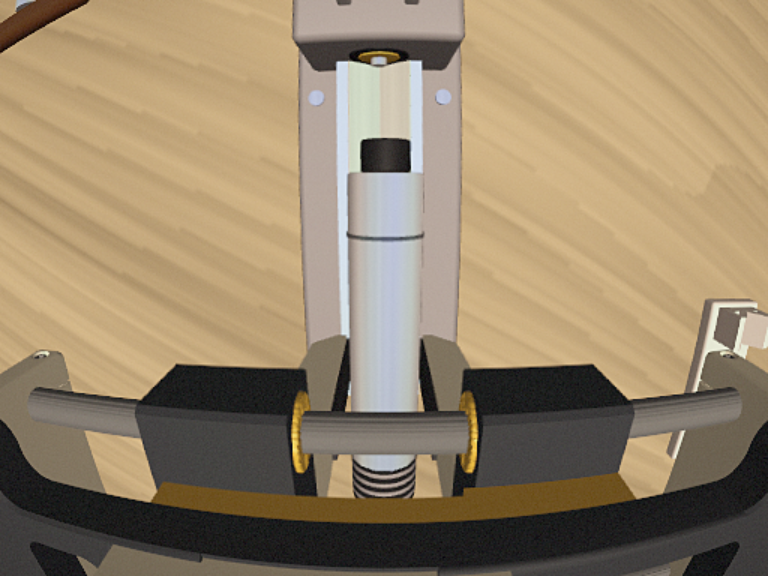

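```bash
cat > meas.py <<'E'
import sys
from plant import robot
from h import *
z=np.load(sys.argv[1]+".npz"); s=dict(tool_pos=z["pos"],orientation=z["ori"]); c=robot.read_camera("wrist")
M=R.from_rotvec(s["orientation"])
h0=z["pos"][2]-.0088
L=lambda uv,h:(M.inv().apply(wonz(s,c,np.array(uv)/1.5-.17,h)-s["tool_pos"])*1000).round(1)
for a in sys.argv[2:]:
    x,y,h=map(float,a.split(",")); print(a,L((x,y),h if h>0 else h0))
s2=robot.read_state(); s2["t"]; print(np.round(s2["tool_pos"],4),np.round(z["pos"],4))
E
python3 meas.py w6 316.5,97,.0125 443,97,.0125 337,70,.032 422,70,.032 336.5,160,.032 422.5,160,.032 345.5,237,0 423.5,237,0 360.5,160,0 411,160,0 379,61,.0398
```

```text
316.5,97,.0125 [106.5 -29.8  48. ]
443,97,.0125 [106.4  26.5  48.1]
337,70,.032 [114.3 -18.6  28.5]
422,70,.032 [114.2  15.5  28.6]
336.5,160,.032 [ 76.8 -18.8  28.5]
422.5,160,.032 [76.7 15.8 28.5]
345.5,237,0 [ 48.  -13.7   8.8]
423.5,237,0 [48.  14.8  8.9]
360.5,160,0 [76.  -8.1  8.8]
411,160,0 [76.1 10.   8.9]
379,61,.0398 [115.8  -1.6  20.7]
[0.4983 0.0848 0.061 ] [0.4979 0.0847 0.0605]
```

{"op": "jog_arm", "data": {"steps": [[1, 0, -0.0022, 0.0, 0, 0, 0], [1, 0, -0.0022, 0.004, 0, 0, 0], [1, 0, -0.0022, 0.007, 0, 0, 0], [1, 0, -0.0022, 0.009, 0, 0, 0], [1, 0, -0.0022, 0.01, 0, 0, 0]]}}

```text
t: 7.08
tool_pos: [0.4971, 0.0867, 0.0507]
orientation: [3.047, 0.763, 0.003]
force: [0.2, -0.3, -2.3]
opening: 0.0272
```

```bash
python3 look.py w7
```

```text
t 7.22 pos [0.4972 0.0867 0.051 ] shift [-0.002   0.0007  0.0023] turn [ 0.0015 -0.0016  0.0002] F [ 0.03  0.28 -1.51] open 0.0274
```

View pics/w7.png

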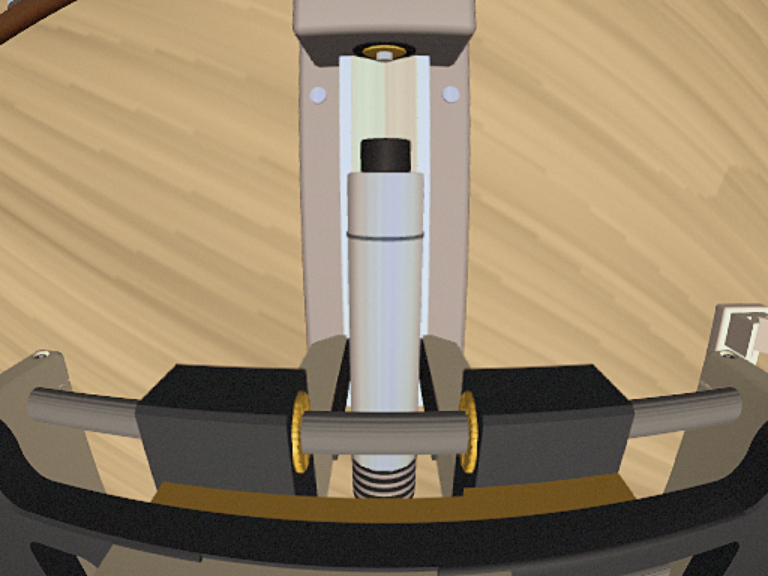

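{"op": "jog_arm", "data": {"steps": [[1, 0, 0, 0.001, 0, 0, 0], [1, 0, 0, 0.0015, 0, 0, 0], [1, 0, 0, 0.002, 0, 0, 0], [1, 0, 0, 0.002, 0, 0, 0]]}}

```text
t: 7.78
tool_pos: [0.4975, 0.0866, 0.0493]
orientation: [3.046, 0.763, 0.004]
force: [-0.1, -1.2, 0.1]
opening: 0.0273
```

{"op": "jog_arm", "data": {"steps": [[1, 0, 0, 0.0003, 0, 0, 0], [1, 0, 0, 0.0005, 0, 0, 0], [1, 0, 0, 0.0005, 0, 0, 0]]}}

```text
t: 8.15
tool_pos: [0.4978, 0.0865, 0.0491]
orientation: [3.046, 0.763, 0.005]
force: [-1.2, -1.7, 3.9]
opening: 0.0273
```

{"op": "jog_arm", "data": {"steps": [[0.4, 0, 0, 0, 0, 0, 0], [0.4, 0, 0, 0, 0, 0, 0], [0.4, 0, 0, 0, 0, 0, 0], [0.4, 0, 0, 0, 0, 0, 0]]}}

```text
t: 8.65
tool_pos: [0.4977, 0.0866, 0.049]
orientation: [3.046, 0.763, 0.004]
force: [-1.0, -1.0, -0.4]
opening: 0.0552
```

```bash
python3 look.py w8; python3 -c "
from plant import robot
import numpy as np
for i in range(6): robot.read_camera('top'); print(np.round(robot.read_state()['force'],2))"
```

```text
t 8.8 pos [0.4977 0.0866 0.049 ] shift [-0.0024  0.0004  0.0003] turn [ 0.0021 -0.0024  0.0003] F [-0.21 -0.47 -0.27] open 0.0559
[0.07 0.64 0.43]
[-0.16  0.38 -0.27]
[-0.17  0.5  -0.33]
[-0.29  0.41 -0.87]
[-0.64 -0.16 -0.16]
[-0.18 -0.03 -0.71]
```

View pics/w8.png

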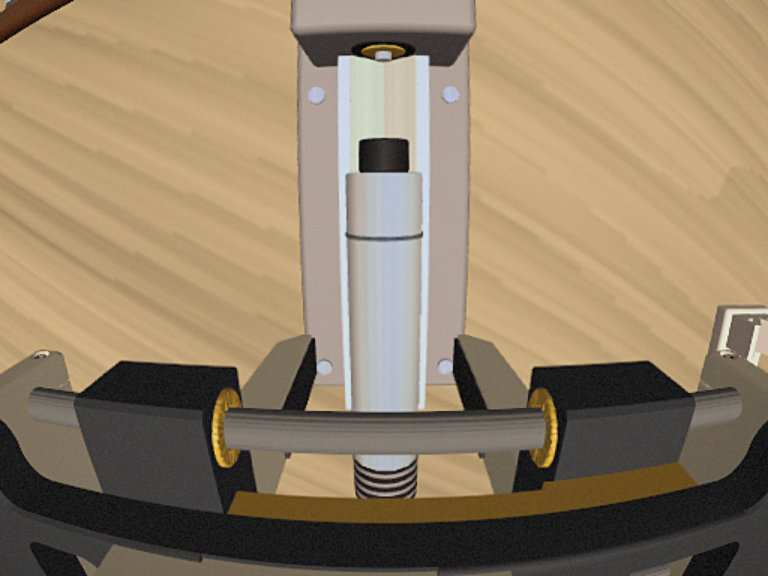

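{"op": "jog_arm", "data": {"steps": [[0.4, 0, 0, -0.02, 0, 0, 0], [0.6, 0, 0, -0.045, 0, 0, 0], [1, -0.03, 0, -0.045, 0.002, -0.002, 0], [1, -0.07, 0, -0.045, 0.002, -0.002, 0], [1, -0.083, 0, -0.045, 0.002, -0.002, 0]]}}

```text
t: 9.78
tool_pos: [0.423, 0.0469, 0.0935]
orientation: [3.048, 0.762, -0.0]
force: [0.8, -0.5, -0.4]
opening: 0.0204
```

```bash
python3 look.py w9
```

```text
t 9.93 pos [0.425  0.0475 0.0943] shift [0.0802 0.0001 0.0457] turn [ 0.0007 -0.0018 -0.0004] F [-0.26 -0.41  0.2 ] open 0.009
```

View pics/w9.png

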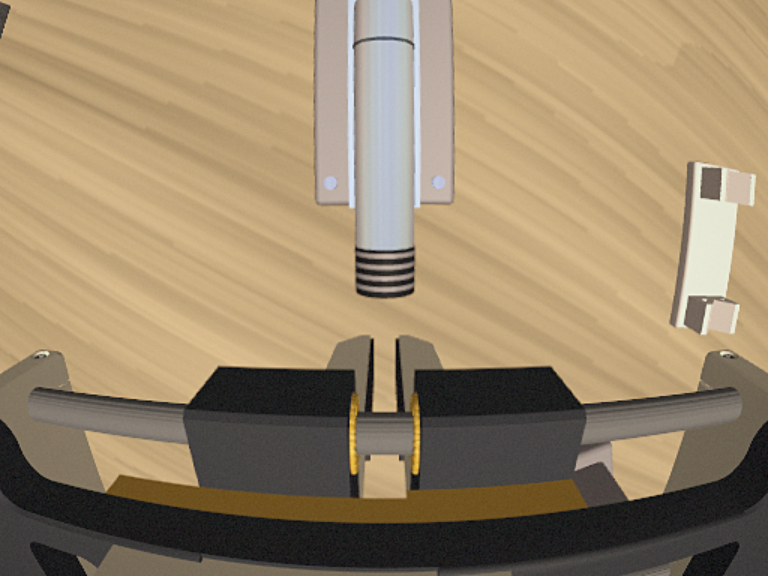

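{"op": "jog_arm", "data": {"steps": [[1, -0.002, 0, 0.015, 0, 0, 0], [1, -0.002, 0, 0.03, 0, 0, 0], [1, -0.002, 0, 0.042, 0, 0, 0], [1, -0.002, 0, 0.048, 0, 0, 0], [1, -0.002, 0, 0.048, 0, 0, 0]], "force": 30}}

```text
t: 10.6
tool_pos: [0.4232, 0.0467, 0.0457]
orientation: [-3.048, -0.763, -0.001]
force: [-0.8, -0.5, 0.2]
opening: 0.0004
```

```bash
python3 look.py w10; python3 meas.py w9 385,296,.053
```

```text
t 10.75 pos [0.4242 0.0467 0.0469] shift [ 0.0813 -0.0001 -0.0016] turn [ 0.0011 -0.0027 -0.0001] F [-0.29  0.87 -0.01] open 0.0003
385,296,.053 [16.5  0.7 41.3]
[0.4242 0.0467 0.0469] [0.425  0.0475 0.0943]
```

View pics/w10.png

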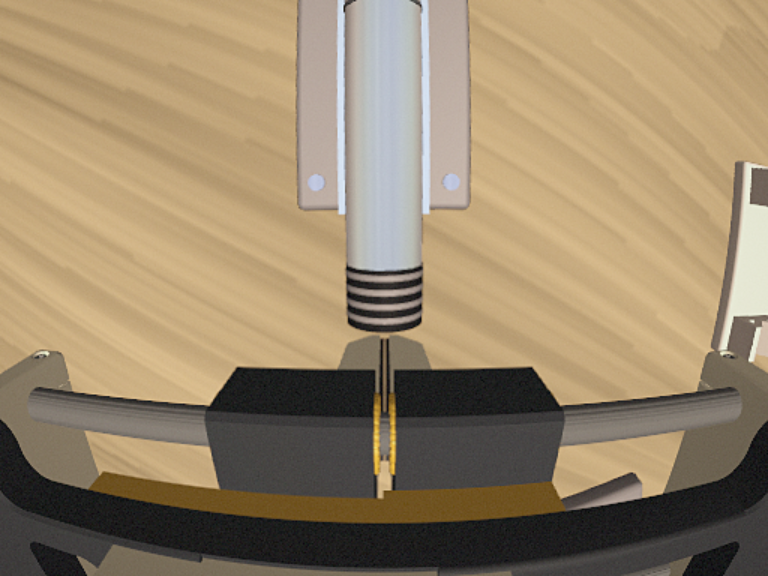

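{"op": "jog_arm", "data": {"steps": [[1, 0.006, 0, 0, 0, 0, 0], [1, 0.009, 0, 0, 0, 0, 0], [1, 0.012, 0, 0, 0, 0, 0], [1, 0.014, 0, 0, 0, 0, 0], [1, 0.016, 0, 0, 0, 0, 0]]}}

```text
t: 11.48
tool_pos: [0.4383, 0.0543, 0.0468]
orientation: [3.047, 0.762, 0.004]
force: [-1.0, -1.4, 0.0]
opening: 0.0005
```

{"op": "jog_arm", "data": {"steps": [[1, 0.0015, 0, 0, 0, 0, 0], [1, 0.003, 0, 0, 0, 0, 0], [1, 0.0045, 0, 0, 0, 0, 0], [1, 0.006, 0, 0, 0, 0, 0]]}}

```text
t: 11.98
tool_pos: [0.4436, 0.0572, 0.0468]
orientation: [3.047, 0.762, 0.004]
force: [-1.6, -0.6, -0.2]
opening: 0.0006
```

```bash
cat > f.py <<'E'
from plant import robot
import numpy as np
u=np.array([np.cos(np.radians(28.1)),np.sin(np.radians(28.1)),0]);v=np.array([-u[1],u[0],0])
s=robot.read_state(); d=s["tool_pos"]-[.425,.0475,0]
print("t",round(s["t"],2),"x",round(1000*d@u,2),"y",round(1000*d@v,2),"z",round(1000*d[2],1),"Fu %.2f Fv %.2f Fz %.2f"%(s["force"]@u,s["force"]@v,s["force"][2]))
E
python3 f.py; python3 look.py w11
```

```text
t 11.97 x 21.0 y -0.24 z 46.8 Fu -1.67 Fv 0.23 Fz -0.24
t 12.12 pos [0.4438 0.0572 0.0469] shift [ 0.0591 -0.0001 -0.0016] turn [ 0.0011 -0.0029 -0.0001] F [-0.9   0.04  0.34] open 0.0009
```

View pics/w11.png

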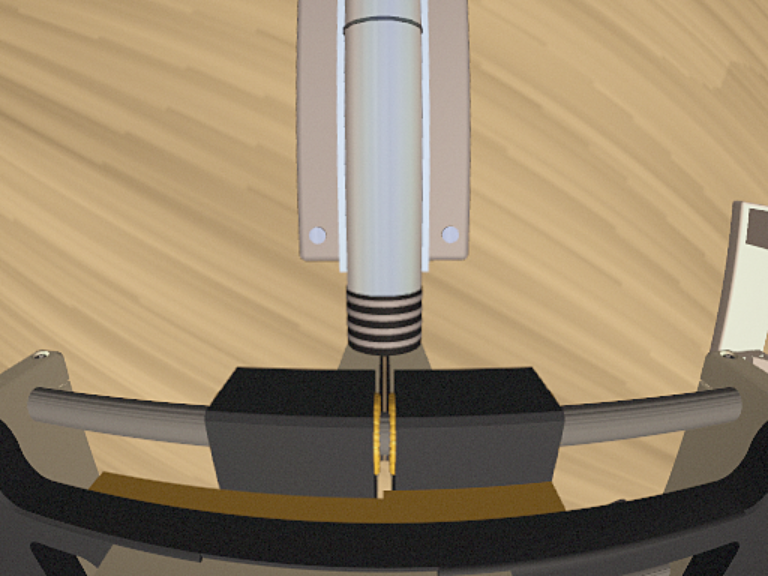

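{"op": "jog_arm", "data": {"steps": [[1, 0.0015, 0, 0, 0, 0, 0], [1, 0.003, 0, 0, 0, 0, 0], [1, 0.0045, 0, 0, 0, 0, 0], [1, 0.006, 0, 0, 0, 0, 0], [1, 0.0075, 0, 0, 0, 0, 0]]}}

```text
t: 12.8
tool_pos: [0.4505, 0.0608, 0.047]
orientation: [3.047, 0.763, 0.005]
force: [-0.6, 0.5, -0.1]
opening: 0.0007
```

```bash
python3 f.py; python3 - <<'E'
from plant import robot
from h import *
c=robot.read_camera("side"); crop(c["image"],180,180,290,280,6,"pics/s2.png")
E
```

```text
t 12.8 x 28.77 y -0.27 z 47.0 Fu -0.32 Fv 0.68 Fz -0.06
```

View pics/s2.png

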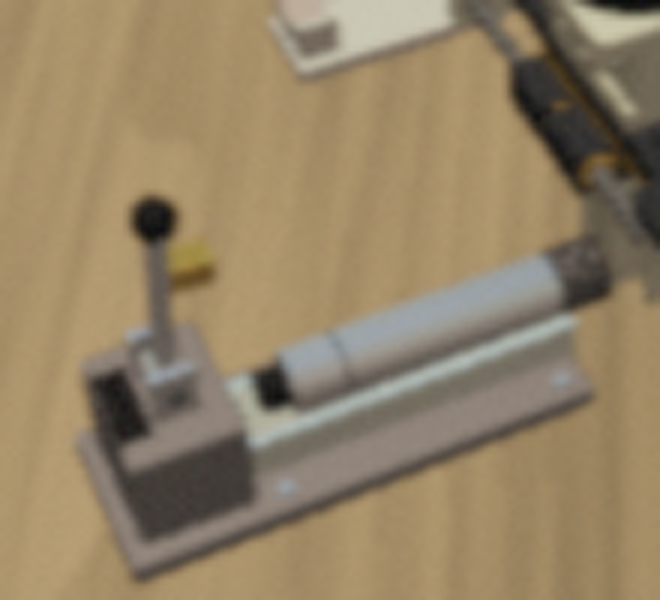

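{"op": "jog_arm", "data": {"steps": [[1, 0.0006, 0, 0, 0, 0, 0], [1, 0.0012, 0, 0, 0, 0, 0], [1, 0.0018, 0, 0, 0, 0, 0], [1, 0.0024, 0, 0, 0, 0, 0]]}}

```text
t: 13.35
tool_pos: [0.4528, 0.0621, 0.047]
orientation: [3.047, 0.762, 0.005]
force: [-1.3, 0.3, -0.5]
opening: 0.0005
```

```bash
python3 f.py
```

```text
t 13.35 x 31.39 y -0.25 z 47.0 Fu -0.98 Fv 0.85 Fz -0.49
```

{"op": "jog_arm", "data": {"steps": [[1, 0.0006, 0, 0, 0, 0, 0], [1, 0.0012, 0, 0, 0, 0, 0], [1, 0.0018, 0, 0, 0, 0, 0]]}}

```text
t: 13.72
tool_pos: [0.4544, 0.0629, 0.047]
orientation: [3.047, 0.762, 0.005]
force: [-1.7, -1.2, -1.6]
opening: 0.0004
```

```bash
python3 f.py
```

```text
t 13.72 x 33.19 y -0.23 z 47.0 Fu -2.05 Fv -0.25 Fz -1.61
```

{"op": "jog_arm", "data": {"steps": [[1, 0.0004, 0, 0, 0, 0, 0], [1, 0.0008, 0, 0, 0, 0, 0], [1, 0.0012, 0, 0, 0, 0, 0]]}}

```text
t: 14.1
tool_pos: [0.4555, 0.0635, 0.047]
orientation: [3.047, 0.762, 0.005]
force: [-2.2, -1.0, 0.6]
opening: 0.0004
```

```bash
python3 f.py; python3 - <<'E'
from plant import robot
from h import *
c=robot.read_camera("side"); crop(c["image"],180,190,280,280,6,"pics/s3.png")
E
```

```text
t 14.1 x 34.42 y -0.23 z 47.0 Fu -2.43 Fv 0.22 Fz 0.57
```

View pics/s3.png

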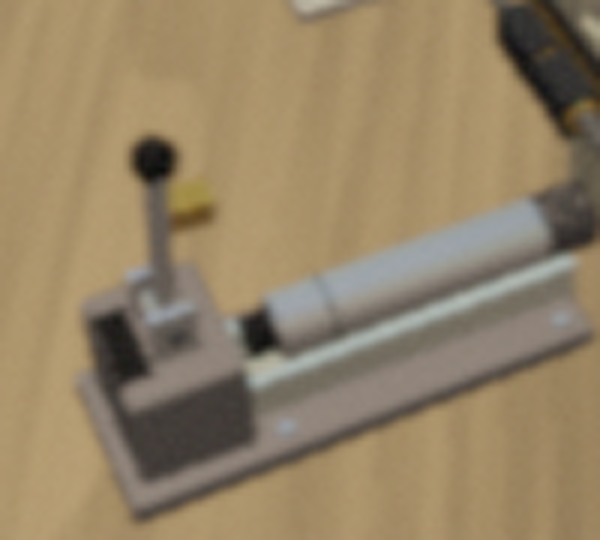

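{"op": "jog_arm", "data": {"steps": [[1, 0.0004, 0, 0, 0, 0, 0], [1, 0.0008, 0, 0, 0, 0, 0], [1, 0.0012, 0, 0, 0, 0, 0]]}}

```text
t: 14.52
tool_pos: [0.4566, 0.0641, 0.047]
orientation: [3.047, 0.762, 0.005]
force: [-1.3, -1.2, -0.4]
opening: 0.0006
```

```bash
python3 f.py
```

```text
t 14.53 x 35.7 y -0.24 z 47.0 Fu -1.75 Fv -0.44 Fz -0.42
```

{"op": "jog_arm", "data": {"steps": [[1, 0.0004, 0, 0, 0, 0, 0], [1, 0.0008, 0, 0, 0, 0, 0], [1, 0.0012, 0, 0, 0, 0, 0]]}}

```text
t: 14.9
tool_pos: [0.4577, 0.0647, 0.047]
orientation: [3.047, 0.763, 0.005]
force: [-1.6, -0.2, 0.3]
opening: 0.0003
```

```bash
python3 f.py
```

```text
t 14.9 x 36.94 y -0.23 z 47.0 Fu -1.52 Fv 0.55 Fz 0.29
```

{"op": "jog_arm", "data": {"steps": [[1, 0.0004, 0, 0, 0, 0, 0], [1, 0.0008, 0, 0, 0, 0, 0], [1, 0.001, 0, 0, 0, 0, 0]]}}

```text
t: 15.28
tool_pos: [0.4585, 0.0652, 0.047]
orientation: [3.047, 0.762, 0.005]
force: [-2.8, -0.5, -0.1]
opening: 0.0001
```

```bash
python3 f.py
```

```text
t 15.28 x 37.88 y -0.21 z 47.0 Fu -2.69 Fv 0.89 Fz -0.12
```

{"op": "jog_arm", "data": {"steps": [[1, 0.0003, 0, 0, 0, 0, 0], [1, 0.0006, 0, 0, 0, 0, 0], [1, 0.0008, 0, 0, 0, 0, 0]]}}

```text
t: 15.65
tool_pos: [0.4592, 0.0656, 0.047]
orientation: [3.047, 0.762, 0.005]
force: [-2.1, -1.0, -0.4]
opening: 0.0005
```

```bash
python3 f.py
```

```text
t 15.65 x 38.71 y -0.21 z 47.0 Fu -2.36 Fv 0.10 Fz -0.37
```

{"op": "jog_arm", "data": {"steps": [[1, 0.0003, 0, 0, 0, 0, 0], [1, 0.0006, 0, 0, 0, 0, 0], [1, 0.0008, 0, 0, 0, 0, 0]]}}

```text
t: 16.02
tool_pos: [0.4599, 0.0659, 0.047]
orientation: [3.047, 0.762, 0.005]
force: [-2.5, -0.6, 0.2]
opening: 0.0005
```

```bash
python3 f.py
```

```text
t 16.02 x 39.48 y -0.22 z 47.0 Fu -2.52 Fv 0.70 Fz 0.19
```

{"op": "jog_arm", "data": {"steps": [[1, 0.0003, 0, 0, 0, 0, 0], [1, 0.0006, 0, 0, 0, 0, 0], [1, 0.0008, 0, 0, 0, 0, 0]]}}

```text
t: 16.4
tool_pos: [0.4606, 0.0662, 0.0469]
orientation: [3.047, 0.762, 0.005]
force: [-2.1, -1.3, 1.5]
opening: 0.0009
```

```bash
python3 f.py
```

```text
t 16.4 x 40.21 y -0.22 z 46.9 Fu -2.46 Fv -0.12 Fz 1.48
```

{"op": "jog_arm", "data": {"steps": [[1, 0.0002, 0, 0, 0, 0, 0], [1, 0.0004, 0, 0, 0, 0, 0], [1, 0.0004, 0, 0, 0, 0, 0]]}}

```text
t: 16.77
tool_pos: [0.4606, 0.0663, 0.0469]
orientation: [3.047, 0.763, 0.003]
force: [-5.1, -2.2, 4.1]
opening: 0.0001
```

```bash
python3 f.py
```

```text
t 16.77 x 40.28 y -0.19 z 46.9 Fu -5.50 Fv 0.44 Fz 4.14
```

{"op": "jog_arm", "data": {"steps": [[1, 0.0002, 0, 0, 0, 0, 0], [1, 0.0004, 0, 0, 0, 0, 0], [1, 0.0004, 0, 0, 0, 0, 0]]}}

```text
t: 17.15
tool_pos: [0.4606, 0.0663, 0.0469]
orientation: [3.047, 0.763, 0.002]
force: [-5.7, -2.8, 3.5]
opening: 0.0002
```

```bash
python3 f.py
```

```text
t 17.15 x 40.29 y -0.19 z 46.9 Fu -6.37 Fv 0.22 Fz 3.46
```

{"op": "jog_arm", "data": {"steps": [[1, 0.0002, 0, 0, 0, 0, 0], [1, 0.0004, 0, 0, 0, 0, 0], [1, 0.0004, 0, 0, 0, 0, 0]]}}

```text
t: 17.52
tool_pos: [0.4606, 0.0663, 0.0469]
orientation: [3.047, 0.763, 0.001]
force: [-6.1, -2.6, 4.6]
opening: 0.0004
```

```bash
python3 f.py
```

```text
t 17.52 x 40.29 y -0.2 z 46.9 Fu -6.63 Fv 0.65 Fz 4.57
```

{"op": "jog_arm", "data": {"steps": [[1, 0.0003, 0, -0.0003, 0, 0, 0], [1, 0.0005, 0, -0.0003, 0, 0, 0], [1, 0.0005, 0, -0.0003, 0, 0, 0], [1, 0.0005, 0, -0.0003, 0, 0, 0]]}}

```text
t: 18.02
tool_pos: [0.4606, 0.0663, 0.0469]
orientation: [3.047, 0.763, -0.001]
force: [-5.2, -2.7, 1.5]
opening: 0.0006
```

```bash
python3 f.py
```

```text
t 18.02 x 40.27 y -0.18 z 46.9 Fu -5.83 Fv 0.05 Fz 1.50
```

{"op": "jog_arm", "data": {"steps": [[1, 0.0004, 0, -0.0002, 0, 0, 0], [1, 0.0006, 0, -0.0002, 0, 0, 0], [1, 0.0006, 0, -0.0002, 0, 0, 0], [1, 0.0006, 0, -0.0002, 0, 0, 0], [1, 0.0006, 0, -0.0002, 0, 0, 0]]}}

```text
t: 18.65
tool_pos: [0.4607, 0.0663, 0.0469]
orientation: [3.047, 0.762, -0.003]
force: [-6.8, -3.8, 2.5]
opening: 0.0002
```

```bash
python3 f.py
```

```text
t 18.65 x 40.32 y -0.21 z 46.9 Fu -7.80 Fv -0.11 Fz 2.49
```

{"op": "jog_arm", "data": {"steps": [[1, 0.0005, 0, -0.0002, 0, 0, 0], [1, 0.0006, 0, -0.0002, 0, 0, 0], [1, 0.0007, 0, -0.0002, 0, 0, 0], [1, 0.0007, 0, -0.0002, 0, 0, 0], [1, 0.0007, 0, -0.0002, 0, 0, 0]]}}

```text
t: 19.27
tool_pos: [0.4606, 0.0663, 0.0469]
orientation: [3.046, 0.763, -0.006]
force: [-7.9, -4.2, 4.8]
opening: 0.0001
```

```bash
python3 f.py; for i in 1 2 3; do python3 -c "
from plant import robot
robot.read_camera('top')"; python3 f.py; done
```

```text
t 19.27 x 40.31 y -0.18 z 46.9 Fu -8.92 Fv -0.03 Fz 4.85
t 19.32 x 40.33 y -0.2 z 47.0 Fu -7.76 Fv -0.23 Fz 3.13
t 19.38 x 40.31 y -0.18 z 47.0 Fu -7.28 Fv -0.36 Fz 3.20
t 19.43 x 40.33 y -0.2 z 47.0 Fu -8.32 Fv 0.82 Fz 3.60
```

{"op": "jog_arm", "data": {"steps": [[1, 0.0005, 0, -0.0004, 0, 0, 0], [1, 0.0006, 0, -0.0005, 0, 0, 0], [1, 0.0007, 0, -0.0005, 0, 0, 0], [1, 0.0007, 0, -0.0005, 0, 0, 0], [1, 0.0007, 0, -0.0005, 0, 0, 0]]}}

```text
t: 20.05
tool_pos: [0.4606, 0.0663, 0.047]
orientation: [3.046, 0.762, -0.008]
force: [-5.3, -3.9, 1.0]
opening: 0.0004
```

```bash
python3 f.py; for i in 1 2 3; do python3 -c "
from plant import robot
robot.read_camera('top')"; python3 f.py; done;  python3 - <<'E'
from plant import robot
from h import *
c=robot.read_camera("side"); crop(c["image"],180,190,280,280,6,"pics/s4.png")
E
```

```text
t 20.05 x 40.3 y -0.16 z 47.0 Fu -6.55 Fv -0.93 Fz 1.03
t 20.1 x 40.29 y -0.18 z 47.0 Fu -5.40 Fv -1.19 Fz 0.88
t 20.15 x 40.3 y -0.16 z 47.0 Fu -5.93 Fv -0.02 Fz -0.09
t 20.2 x 40.31 y -0.17 z 47.0 Fu -5.74 Fv -0.90 Fz 1.21
```

View pics/s4.png

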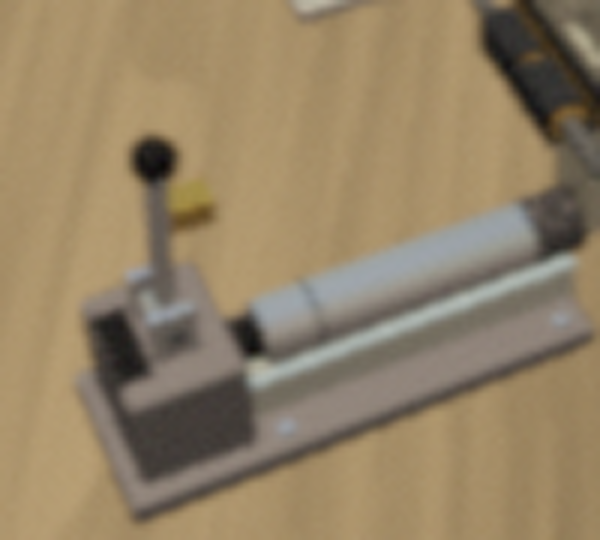

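{"op": "jog_arm", "data": {"steps": [[1, 0.0005, 0, -0.0004, 0, 0, 0], [1, 0.0007, 0, -0.0004, 0, 0, 0], [1, 0.0009, 0, -0.0004, 0, 0, 0], [1, 0.0009, 0, -0.0004, 0, 0, 0], [1, 0.0009, 0, -0.0004, 0, 0, 0]]}}

```text
t: 20.88
tool_pos: [0.4607, 0.0663, 0.047]
orientation: [3.046, 0.762, -0.011]
force: [-6.6, -4.5, 1.6]
opening: 0.0006
```

```bash
python3 f.py; for i in 1 2 3 4 5 6; do python3 -c "
from plant import robot
robot.read_camera('top')"; python3 f.py; done
```

```text
t 20.88 x 40.32 y -0.18 z 47.0 Fu -7.95 Fv -0.88 Fz 1.63
t 20.93 x 40.32 y -0.16 z 47.0 Fu -7.70 Fv -0.92 Fz 1.44
t 20.98 x 40.32 y -0.17 z 47.0 Fu -7.06 Fv -1.16 Fz 2.30
t 21.02 x 40.3 y -0.16 z 47.0 Fu -6.93 Fv -0.23 Fz 1.09
t 21.07 x 40.31 y -0.19 z 47.0 Fu -8.05 Fv -0.43 Fz 2.56
t 21.12 x 40.31 y -0.16 z 47.0 Fu -8.12 Fv -0.36 Fz 2.36
t 21.18 x 40.32 y -0.19 z 47.0 Fu -7.00 Fv -0.19 Fz 2.18
```

{"op": "jog_arm", "data": {"steps": [[1, -0.006, 0, 0, 0, 0, 0], [1, -0.012, 0, 0, 0, 0, 0], [1, -0.015, 0, -0.05, 0, 0, 0], [1, -0.015, 0, -0.11, 0, 0, 0], [1, -0.015, 0, -0.165, 0, 0, 0]]}}

```text
t: 21.8
tool_pos: [0.4484, 0.0598, 0.2144]
orientation: [3.046, 0.762, -0.008]
force: [1.4, 0.0, 0.4]
opening: 0.0002
```

```bash
python3 look.py w12; python3 -c "
from plant import robot
from h import *
togo(robot.read_state(),[.6375,.162,.21],28.1)"
```

```text
t 21.95 pos [0.451  0.0599 0.2163] shift [ 0.0513 -0.0017  0.1677] turn [ 0.0039 -0.0008  0.0001] F [-0.7   0.35  0.47] open 0.0005
t 22.0 pos [0.4495 0.0599 0.2136] shift [ 0.214  -0.0015  0.0028] turn [0.0018 0.0034 0.0001] F [ 1.05 -0.02 -1.08] open 0.0006
```

View pics/w12.png

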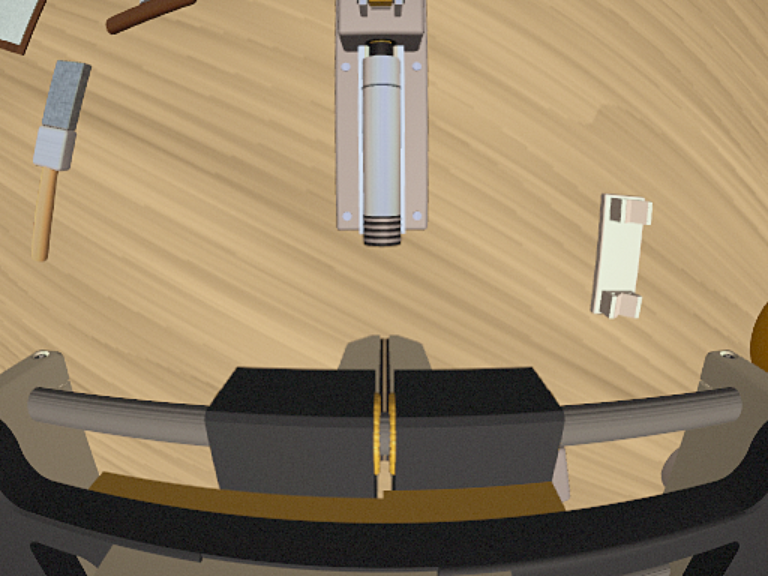

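{"op": "jog_arm", "data": {"steps": [[1, 0.05, 0, 0, 0, 0, 0], [1, 0.1, -0.001, 0, 0, 0, 0], [1, 0.15, -0.0015, 0, 0.002, 0.003, 0], [1, 0.195, -0.0015, 0, 0.002, 0.003, 0], [1, 0.214, -0.0015, 0, 0.002, 0.003, 0]]}}

```text
t: 22.62
tool_pos: [0.6377, 0.1629, 0.2092]
orientation: [-3.047, -0.764, 0.007]
force: [-0.7, -1.1, -0.7]
opening: 0.0006
```

```bash
python3 look.py w13; python3 -c "
from plant import robot
from h import *
togo(robot.read_state(),[.6375,.162,.154],28.1)"
```

```text
t 22.78 pos [0.6366 0.1621 0.2098] shift [-0.1597  0.0017  0.1618] turn [-0.0015  0.0043  0.0006] F [-0.52 -0.25 -0.2 ] open 0.0008
t 22.82 pos [0.6364 0.1617 0.2105] shift [0.0013 0.0004 0.0565] turn [-0.0012  0.0038  0.0002] F [ 0.07 -0.   -0.19] open 0.0006
```

View pics/w13.png

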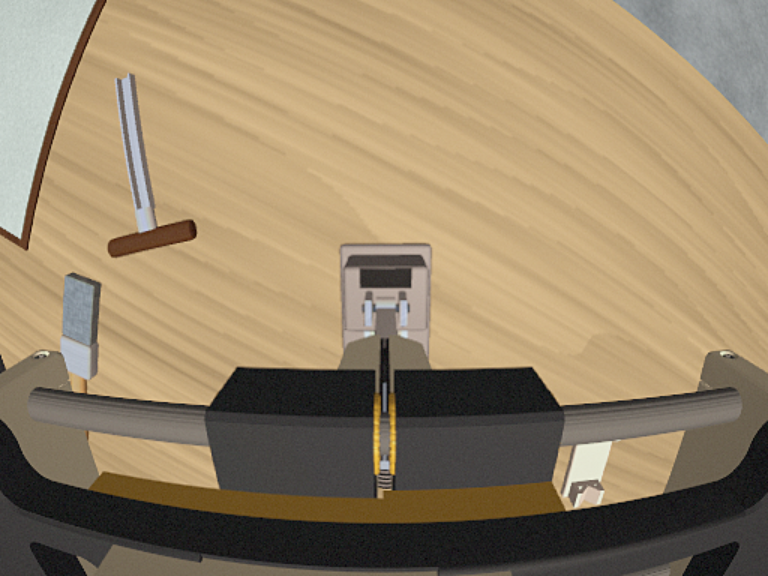

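{"op": "jog_arm", "data": {"steps": [[1, 0.004, 0.0004, 0.015, 0, 0.004, 0], [1, 0.004, 0.0004, 0.03, 0, 0.004, 0], [1, 0.004, 0.0004, 0.045, 0, 0.004, 0], [1, 0.004, 0.0004, 0.0565, 0, 0.004, 0]]}}

```text
t: 23.32
tool_pos: [0.6391, 0.163, 0.1523]
orientation: [-3.046, -0.763, 0.002]
force: [0.3, 0.1, 0.5]
opening: 0.0008
```

```bash
python3 f.py; python3 - <<'E'
from plant import robot
from h import *
for i in range(2): robot.read_camera("wrist")
c=robot.read_camera("side"); crop(c["image"],150,110,310,280,4,"pics/s5.png")
togo(robot.read_state(),[.6375,.162,.154],28.1)
E
```

```text
t 23.32 x 243.31 y 1.03 z 152.3 Fu 0.35 Fv -0.04 Fz 0.50
t 23.48 pos [0.6392 0.1631 0.1529] shift [-0.002   0.0002 -0.0011] turn [-0.0018  0.0014  0.0002] F [0.09 0.17 0.55] open 0.0003
```

View pics/s5.png

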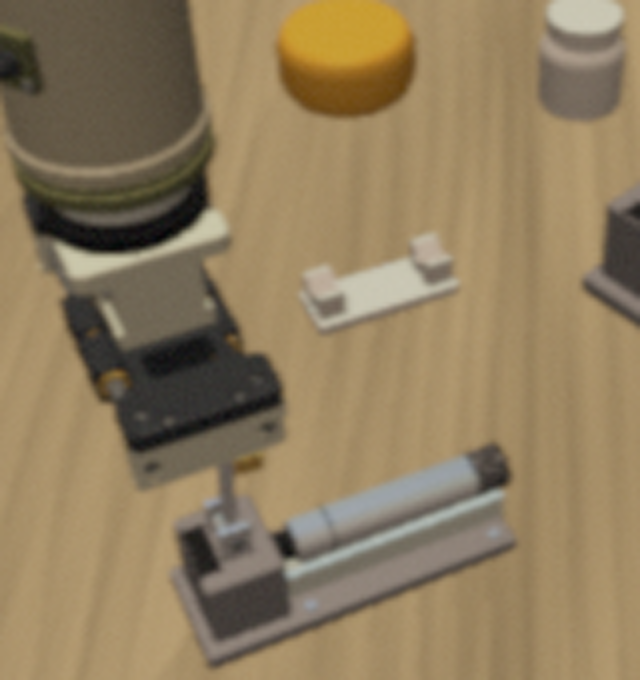

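{"op": "jog_arm", "data": {"steps": [[1, -0.007, 0, 0, 0, 0, 0], [1, -0.014, 0, 0, 0, 0, 0], [1, -0.021, 0, 0, 0, 0, 0], [1, -0.028, 0, 0, 0, 0, 0], [1, -0.035, 0, 0, 0, 0, 0]]}}

```text
t: 24.1
tool_pos: [0.608, 0.1464, 0.1531]
orientation: [-3.046, -0.763, 0.002]
force: [1.4, 0.8, -0.6]
opening: 0.0006
```

{"op": "jog_arm", "data": {"steps": [[1, -0.005, 0, 0, 0, 0, 0], [1, -0.01, 0, 0, 0, 0, 0], [1, -0.014, 0, 0, 0, 0, 0], [1, -0.017, 0, 0, 0, 0, 0]]}}

```text
t: 24.6
tool_pos: [0.5928, 0.1382, 0.1532]
orientation: [-3.046, -0.763, 0.002]
force: [0.9, 0.3, 0.4]
opening: 0.0005
```

```bash
cat > g.py <<'E'
from plant import robot
from h import *
import sys
u=np.array([np.cos(np.radians(28.1)),np.sin(np.radians(28.1)),0]);v=np.array([-u[1],u[0],0])
for i in range(2): robot.read_camera("wrist")
c=robot.read_camera("side"); crop(c["image"],150,110,310,280,4,"pics/%s.png"%sys.argv[1])
s=robot.read_state(); d=s["tool_pos"]-[.59994,.14071,0]
print("t",round(s["t"],2),"xf",round(1000*d@u,1),"yf",round(1000*d@v,1),"z",round(1000*d[2],1),"Fu %.2f Fv %.2f Fz %.2f"%(s["force"]@u,s["force"]@v,s["force"][2]))
togo(s,s["tool_pos"],28.1)
E
python3 g.py s6
```

```text
t 24.75 xf -7.4 yf 1.2 z 153.2 Fu -0.71 Fv 0.81 Fz 0.26
t 24.75 pos [0.5928 0.1383 0.1532] shift [0. 0. 0.] turn [-0.0017  0.0013  0.0001] F [-1.01  0.38  0.26] open 0.0004
```

View pics/s6.png

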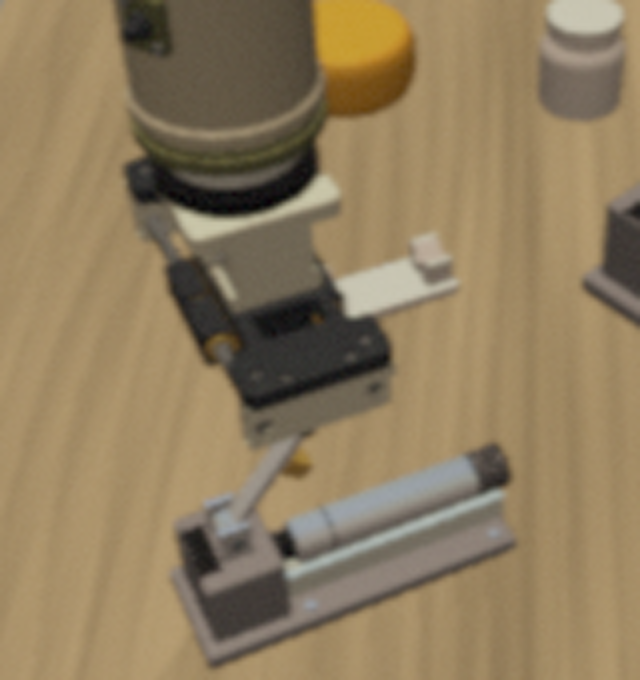

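{"op": "jog_arm", "data": {"steps": [[1, 0.002, 0, -0.008, 0, 0, 0], [1, 0.0, 0, -0.018, 0, 0, 0], [1, -0.012, 0, -0.018, 0, 0, 0], [1, -0.024, 0, -0.018, 0, 0, 0], [1, -0.024, 0, -0.018, 0, 0, 0]]}}

```text
t: 25.38
tool_pos: [0.5706, 0.1264, 0.1709]
orientation: [-3.046, -0.762, 0.004]
force: [0.7, 0.3, 1.0]
opening: 0.0005
```

```bash
python3 g.py s7
```

```text
t 25.52 xf -31.5 yf 1.2 z 171.1 Fu -1.07 Fv -0.46 Fz -0.16
t 25.52 pos [0.5716 0.1269 0.1711] shift [0. 0. 0.] turn [-0.0018  0.0013 -0.    ] F [-0.73 -0.91 -0.16] open 0.0005
```

View pics/s7.png

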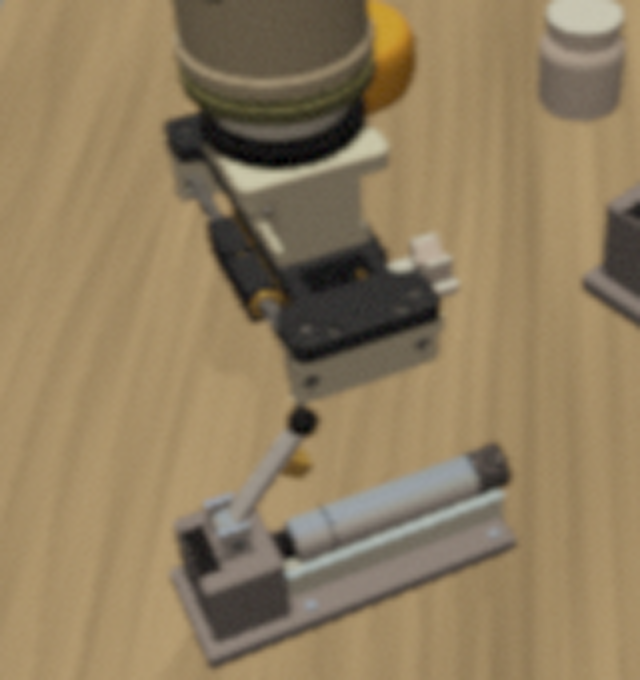

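{"op": "jog_arm", "data": {"steps": [[1, -0.002, 0, 0.008, 0, 0, 0], [1, -0.005, 0, 0.016, 0, 0, 0], [1, -0.008, 0, 0.023, 0, 0, 0], [1, -0.012, 0, 0.029, 0, 0, 0], [1, -0.016, 0, 0.035, 0, 0, 0]]}}

```text
t: 26.15
tool_pos: [0.5554, 0.118, 0.136]
orientation: [-3.048, -0.762, 0.01]
force: [0.6, 0.3, 0.0]
opening: 0.001
```

```bash
python3 g.py s8
```

```text
t 26.3 xf -48.1 yf 1.4 z 135.2 Fu 0.34 Fv 0.13 Fz 0.17
t 26.3 pos [0.5569 0.1193 0.1352] shift [0. 0. 0.] turn [-0.0023  0.0023 -0.0003] F [0.24 0.28 0.17] open 0.0005
```

View pics/s8.png

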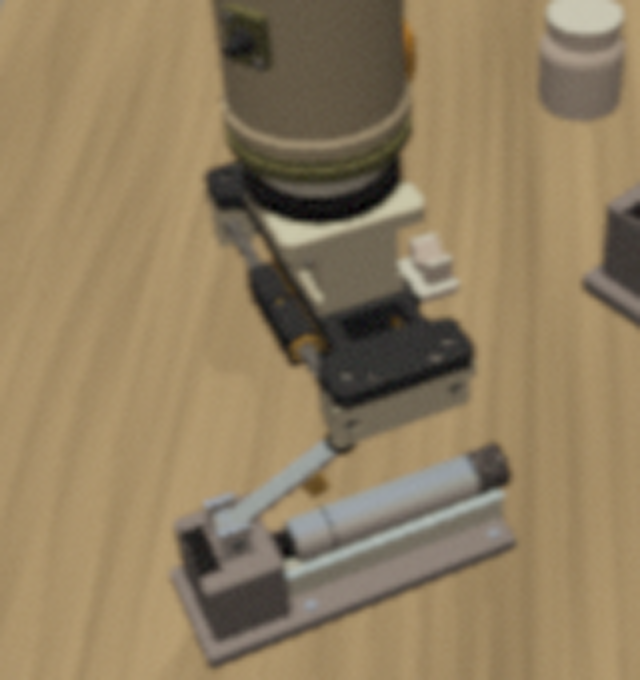

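{"op": "jog_arm", "data": {"steps": [[1, -0.002, 0, 0.006, 0, 0, 0], [1, -0.004, 0, 0.012, 0, 0, 0], [1, -0.006, 0, 0.018, 0, 0, 0], [1, -0.007, 0, 0.023, 0, 0, 0], [1, -0.008, 0, 0.027, 0, 0, 0]]}}

```text
t: 26.92
tool_pos: [0.5496, 0.1155, 0.1078]
orientation: [-3.046, -0.762, 0.005]
force: [0.6, 0.3, 0.9]
opening: 0.0003
```

```bash
python3 g.py s9
```

```text
t 27.07 xf -56.3 yf 1.5 z 108.0 Fu 0.68 Fv 0.01 Fz -0.34
t 27.08 pos [0.5496 0.1155 0.108 ] shift [0. 0. 0.] turn [-0.0025  0.0025 -0.0003] F [ 0.59  0.33 -0.34] open 0.0005
```

View pics/s9.png

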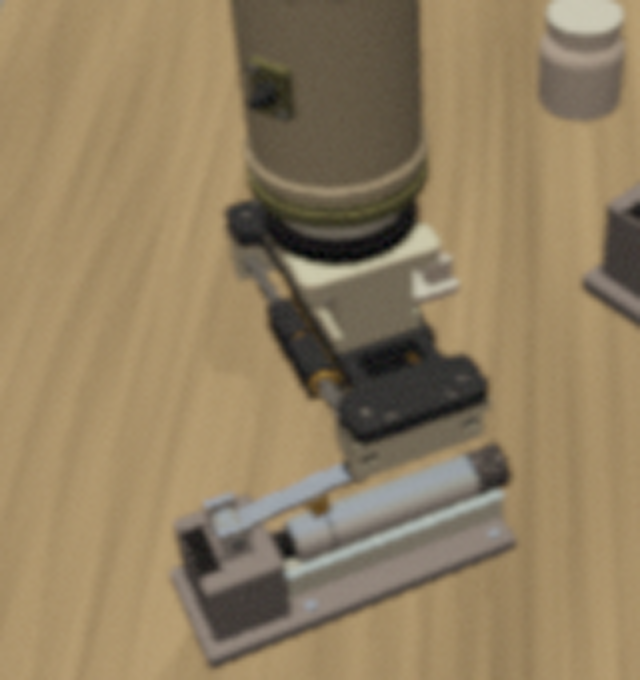

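{"op": "jog_arm", "data": {"steps": [[1, 0, 0, 0.002, 0, 0, 0], [1, -0.001, 0, 0.004, 0, 0, 0], [1, -0.001, 0, 0.006, 0, 0, 0], [1, -0.001, 0, 0.007, 0, 0, 0]]}}

```text
t: 27.58
tool_pos: [0.5486, 0.115, 0.1008]
orientation: [-3.046, -0.762, 0.005]
force: [0.4, -1.0, 0.9]
opening: -0.0
```

{"op": "jog_arm", "data": {"steps": [[1, 0, 0, 0.0005, 0, 0, 0], [1, 0, 0, 0.001, 0, 0, 0], [1, 0, 0, 0.0015, 0, 0, 0], [1, 0, 0, 0.002, 0, 0, 0]]}}

```text
t: 28.08
tool_pos: [0.5486, 0.115, 0.0988]
orientation: [-3.046, -0.762, 0.005]
force: [-0.3, -0.3, -0.0]
opening: 0.0002
```

{"op": "jog_arm", "data": {"steps": [[1, 0, 0, 0.0003, 0, 0, 0], [1, 0, 0, 0.0006, 0, 0, 0], [1, 0, 0, 0.0008, 0, 0, 0]]}}

```text
t: 28.45
tool_pos: [0.5486, 0.115, 0.098]
orientation: [-3.046, -0.762, 0.005]
force: [0.8, -0.1, 0.5]
opening: 0.0003
```

{"op": "jog_arm", "data": {"steps": [[1, 0, 0, 0.0003, 0, 0, 0], [1, 0, 0, 0.0006, 0, 0, 0]]}}

```text
t: 28.7
tool_pos: [0.5485, 0.115, 0.0973]
orientation: [-3.046, -0.762, 0.005]
force: [0.1, -0.5, 1.5]
opening: 0.0004
```

{"op": "jog_arm", "data": {"steps": [[1, 0, 0, 0.0003, 0, 0, 0], [1, 0, 0, 0.0005, 0, 0, 0]]}}

```text
t: 28.95
tool_pos: [0.5486, 0.115, 0.097]
orientation: [-3.046, -0.762, 0.005]
force: [-1.1, -0.7, 1.8]
opening: 0.0003
```

{"op": "jog_arm", "data": {"steps": [[1, 0, 0, 0.0003, 0, 0, 0], [1, 0, 0, 0.0004, 0, 0, 0]]}}

```text
t: 29.2
tool_pos: [0.5487, 0.115, 0.0968]
orientation: [-3.046, -0.762, 0.005]
force: [-1.4, -0.4, 4.4]
opening: 0.0004
```

{"op": "jog_arm", "data": {"steps": [[1, 0, 0, 0.0003, 0, 0, 0], [1, 0, 0, 0.0004, 0, 0, 0], [1, 0, 0, 0.0004, 0, 0, 0]]}}

```text
t: 29.58
tool_pos: [0.5486, 0.115, 0.0966]
orientation: [-3.046, -0.762, 0.005]
force: [-2.9, -0.9, 5.5]
opening: 0.0003
```

```bash
python3 g.py s10; python3 f.py
```

```text
t 29.73 xf -57.3 yf 1.5 z 96.6 Fu -2.42 Fv 0.69 Fz 5.83
t 29.72 pos [0.5487 0.115  0.0966] shift [0. 0. 0.] turn [-0.0023  0.0026 -0.0002] F [-2.46 -0.53  5.83] open 0.0003
t 29.73 x 140.87 y 1.3 z 96.6 Fu -2.42 Fv 0.69 Fz 5.83
```

View pics/s10.png

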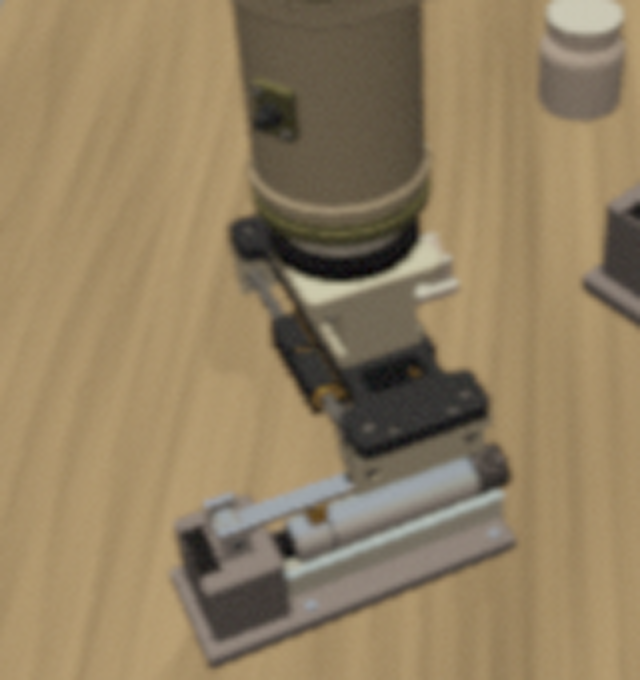

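{"op": "jog_arm", "data": {"steps": [[1, 0, 0, -0.003, 0, 0, 0], [1, 0, 0, -0.02, 0, 0, 0], [1, 0, 0, -0.06, 0, 0, 0], [1, -0.04, 0, -0.1, 0, 0, 0], [1, -0.09, 0, -0.12, 0, 0, 0]]}}

```text
t: 30.35
tool_pos: [0.4704, 0.0724, 0.2207]
orientation: [-3.047, -0.763, -0.002]
force: [-0.4, -0.5, 0.9]
opening: 0.0002
```

```bash
python3 g.py s11; python3 look.py w14; python3 - <<'E'
from plant import robot
from h import *
c=robot.read_camera("top"); crop(c["image"],130,120,400,280,2.9,"pics/t11.png")
E
```

```text
t 30.5 xf -147.1 yf 0.6 z 219.9 Fu -0.89 Fv -0.29 Fz -0.54
t 30.5 pos [0.4699 0.072  0.2199] shift [0. 0. 0.] turn [ 0.     -0.0023 -0.0013] F [-0.65 -0.67 -0.54] open 0.0005
t 30.65 pos [0.4701 0.0728 0.217 ] shift [0.0288 0.0016 0.1682] turn [-0.0023  0.0021 -0.0003] F [-0.52  0.42  0.42] open 0.0002
```

View pics/s11.png

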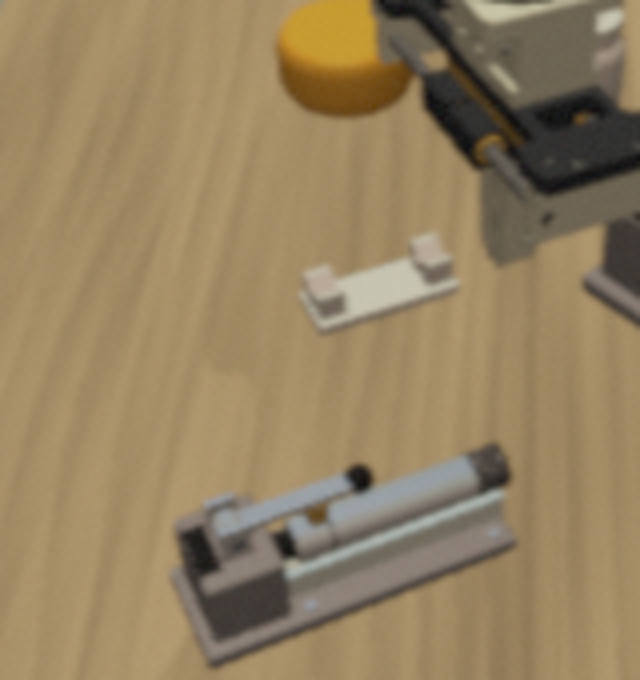

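View pics/w14.png

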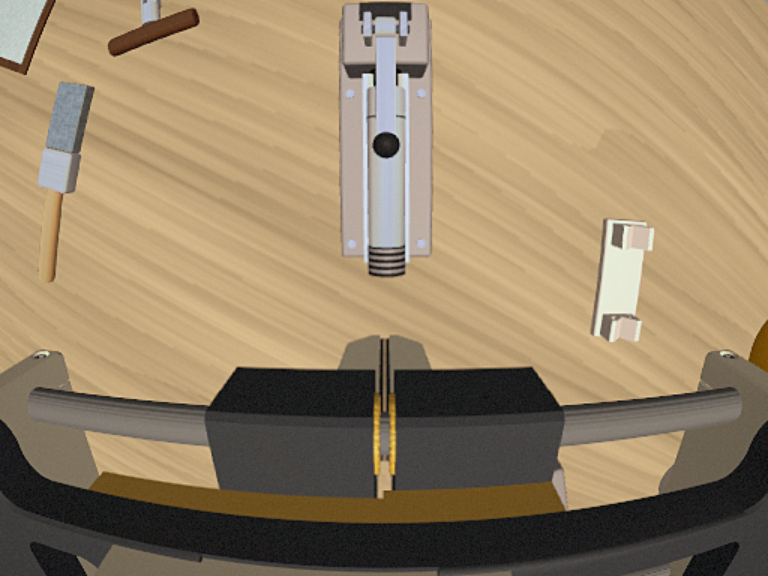

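View pics/t11.png

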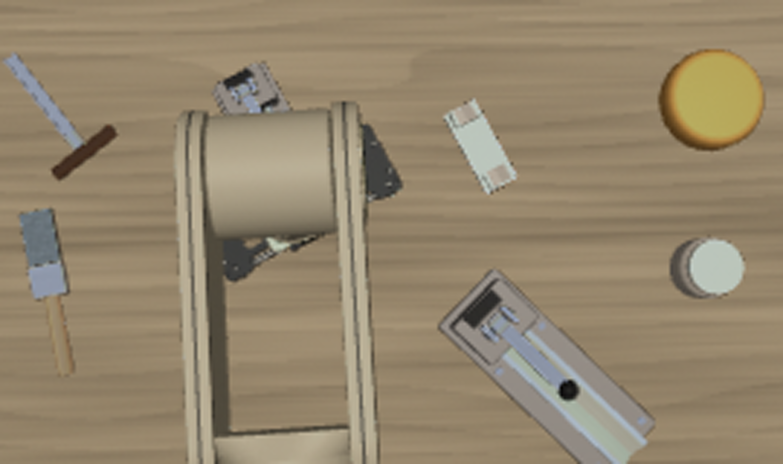

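```bash
python3 - <<'E'
from plant import robot
from h import *
c=robot.read_camera("wrist"); sd=robot.read_camera("side")
u=np.array([np.cos(np.radians(28.1)),np.sin(np.radians(28.1)),0])
v=np.array([-u[1],u[0],0]); F=np.array([.59994,.14071,0])
def st(n): z=np.load(n+".npz"); return dict(tool_pos=z["pos"],orientation=z["ori"])
for n,p,b in [("w12",(382,245),(387,230)),("w14",(387,275),(387,256))]:
    s=st(n); P=wonz(s,c,np.array(p)/1.5-.17,.0535); Q=wonz(s,c,np.array(b)/1.5-.17,.012)
    print(n,"tail xf,yf",1000*(P-F)@u,1000*(P-F)@v,"plate end",1000*(Q-F)@u)
s=st("w14"); k=tri(wray(s,c,np.array((386,145))/1.5-.17),ray(sd,(358/4+150-.4,477/4+110-.4)))
print("knob",k,"xf",1000*(k[0]-F)@u)
im=np.load("w14.npz")["im"]; crop(im,220,0,295,190,4,"pics/w14c.png")
E
```

```text
w12 tail xf,yf -149.1975469783868 -0.39908243678667077 plate end -143.6111427716937
w14 tail xf,yf -148.88975072874166 -0.6992908255802917 plate end -142.67251490133557
knob (array([0.55026159, 0.11412274, 0.07335522]), np.float64(0.0007717357825779386)) xf -56.34557410173761
```

View pics/w14c.png

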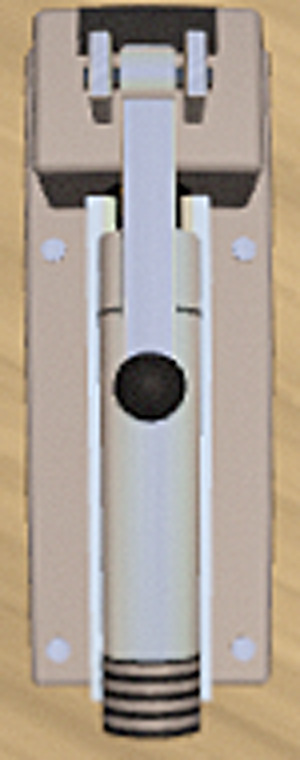

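```bash
python3 -c "
from plant import robot
s=robot.read_state();print(s['t'],s['force'],s['opening']);print(robot.close_job())"
```

```text
30.85 [-0.23682907 -0.54118399  0.10935427] 0.0007990730126387235
the job is handed in; nothing more can be done
None
```

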